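# Clean a spatula tip in the sprung-pad pot and put it away in the slotted block

### The job

Take the orange-handled spatula off its sloping rest, dip its blade tip upright into the middle of the red cleaning pot and press it lightly on the sprung green pad inside for about half a second, without forcing the pad down to its hard stop. Then lift it out and lower it, blade first, fully home into the free slot of the wooden block, without dropping it in, and let go. Keep the spatula out of the grey pot, and leave the blue scraper and the other things on the bench where they are.

Things in the scene. Friction and masses are not known exactly. Their poses are not given: they have to be found in the camera images.
- spatula: Loose spatula, 160 mm long, 70 g. Orange handle 90 mm long, 22 wide, 14 thick, black band near its end; in line with it a central steel blade, 70 long, 20 wide, 3 thick. Origin: handle's centre; +z from blade to handle end, y across the width, x across the thickness. Starts flat on the rest, z axis 40 degrees from vertical, handle end up and to the rest's -x; its +x faces up and to the rest's +x.
- spatula_tip (a point): Middle of the blade's end edge, 115 mm from the spatula's origin along -z. Same axes as the spatula.
- rest: Fixed aluminium sloping rest, base 130 x 70 x 10 mm (black), about 95 mm high. It carries the spatula up to 92 mm from the tip; the upper 68 mm of handle overhang freely to -x. A stop under the tip and 6 mm high guides, 27 mm apart, beside the blade: the spatula lifts off straight up. Origin: centre of its underside.
- cleaning_pot: Fixed red open pot, 80 mm high, inner radius 30, wall 4, foot radius 44 mm. A level green pad (radius 28) inside has its top 18 to 48 mm below the rim, set differently each time and not measured. The sprung pad starts to give at 0.7 N and sinks 1.4 mm per further newton, up to 10 mm (about 8 N); then a hard stop. Origin: centre of the underside, z up.
- cleaning_pot_rim (a point): Centre of the red pot's mouth, at rim height.
- plain_pot: Fixed grey pot of the same size, empty, without a pad: not to be used. Origin: centre of the underside. It and the red pot may be swapped.
- plain_pot_rim (a point): Centre of the grey pot's mouth, at rim height.
- block: Fixed wooden block, 60 mm (x) by 150 mm (y) by 85 mm high, with two upright slots in its top, 85 mm apart along y. The one at -y is free, the one at +y holds the scraper. Origin: centre of its underside.
- free_slot (a point): Centre of the free slot's mouth, on the block's top. Axes as the block. The slot is 6 mm wide (x) and 26 mm long (y), 75 mm deep. When the spatula is fully home its handle's lower end rests on the block's top and the tip is 70 mm below the mouth.
- scraper: Loose scraper with a blue handle 70 mm long, 22 mm wide, 14 mm thick, standing upright in the block's other slot; handle stands from the block's top up to 155 mm above the table. Origin: centre of its handle.
- jar: Loose amber jar, 60 mm across, 75 mm high. Origin: centre of its underside.
- bowl: Loose black bowl, 110 mm across, 60 mm high. Origin: centre of its underside.
- flask: Loose white bottle, 56 mm across, 130 mm high. Origin: centre of its underside.
- brush: Loose brush lying on the bench at the right. Origin: underside, about its middle.
There are look-alikes about, which are no part of the job. What is shaped like the cleaning_pot but turquoise is not meant.

How it is judged (in metres and radians):
On the way:
1. the spatula's tip, upright (within 17 degrees) and within 14 mm of the red pot's axis, at least 12 mm below its rim, presses on the pad with more than 1.2 N for 0.3 s (horizontal distance between spatula_tip and cleaning_pot_rim below 0.014 m and z of spatula_tip in the frame of cleaning_pot_rim below -0.012 m and angle between spatula's own z axis and vertical below 0.3 rad and contact force between spatula and cleaning_pot above 1.2 N), for 0.3 s.
At the end, for the whole second after the job is handed in: The spatula stands released and at rest in the block's free slot: tip at least 66 mm below the slot's mouth and within 7 mm of its centre line, upright within 6 degrees; the scraper within 12 mm and the jar, bowl, bottle and brush within 30 mm of where they were (z of spatula_tip in the frame of free_slot below -0.066 m and horizontal distance between spatula_tip and free_slot below 0.007 m and angle between the z axis of spatula and the z axis of block, either way round below 0.1 rad and linear speed of spatula below 0.02 m/s and distance of scraper from where it was at the start of the episode below 0.012 m and distance of each of jar, bowl, flask, brush from where it was at the start of the episode below 0.03 m); the robot touches nothing.
It fails at once if the spatula presses on the red pot with more than 10 N (pad forced onto its stop) (contact force between spatula and cleaning_pot above 10 N).
It fails at once if the spatula's tip is put into the grey pot (horizontal distance between spatula_tip and plain_pot_rim below 0.03 m and z of spatula_tip in the frame of plain_pot_rim below -0.005 m).
It fails at once if the spatula is dropped into the slot (faster than 0.5 m/s) (horizontal distance between spatula_tip and free_slot below 0.02 m and z of spatula_tip in the frame of free_slot below 0 m and linear speed of spatula above 0.5 m/s).
It fails at once if the scraper is disturbed by more than 20 mm (distance of scraper from where it was at the start of the episode above 0.02 m).
It fails at once if another thing on the bench is moved by more than 40 mm (distance of any of jar, bowl, flask, brush from where it was at the start of the episode above 0.04 m).
It also fails if it takes over 59 s, if anything falls off the work surface, if the arm or the gripper's body presses on something with over 40 N, if the wrist force passes 120 N, or if a joint passes its speed limit or range.

### The arm

A 6-joint arm with a two-finger parallel gripper is mounted at the origin on the work surface. World frame = base frame: x ahead of the robot, y to its left, z up, the work surface at z = 0. Lengths are in mm, angles in rad, forces in N, time in s.
With the tool pointing down it reaches from about 375 to 900 mm from the base axis. Payload 3.1 kg.
Tool frame: the origin (TCP) lies midway between the tips of the shut fingers; the grasp point (between the pads) lies 19 mm behind it; z points along the fingers, y is the direction in which the jaws open and shut (so a half turn about z gives the same grasp; the last joint's range is limited). The gripper opens to 87 mm and grips with 3 to 60 N. Pads are 19 mm wide; open, the fingers measure 117 mm over their backs; the gripper's body (75 mm by 190 mm) begins 51 mm behind the grasp point.
Start: joints at [-1.52, 0.527, 1.433, -0, 1.181, -0.178], TCP at [142.389, -608.54, 185.248] pointing down, gripper open.
Joint ranges: [-3.08, 3.08], [-0.75, 2.2], [0.22, 2.44], [-1.43, 4.57], [0, 2.65], [-2.85, 2.85]. Speed limits (rad/s): [2.79, 2.79, 3.14, 3.14, 3.14, 3.14].

### API

Orientations are given as a 3x3 rotation matrix whose columns are the frame's x, y, z axes.
In Python, from station import state, capture, hand_in gives the robot as it stands. The module is installed in compiled form; this text tells all that it offers.
- The arm moves only by the tool servo_tool, never from a script. Its argument "motion" is a list of rows, each a list of 7 numbers: the shift along the world's x, y, z in cm, then the turn, a rotation vector about the world's x, y, z in degrees, then the closure in counts, from 0 (fully open) to 255 (shut). In form: [[dx, dy, dz, wx, wy, wz, jaw], ...]. A call has 1 to 5 rows; each row shifts and turns the commanded pose from where the row before left it; what a row does not reach is not made up. A row lasts 1/8 s, in which the tool goes at most 62.5 mm and 10.7 degrees, less where a joint would pass 70% of its speed; a pose out of reach is approached as far as the arm can. A call is refused whole if a number of a shift passes 6.25 or a number of a turn 10.7, either way. A call with a gripper value outside its range is refused whole. The fingers move at their own pace and stop on an object; the grip force is fixed at half the most. Time passes only in rows, so rows that do not move let the fingers close. It gives the time, the measured TCP pose, the force and the opening at its end, in the units of the state.
- state(): the state, without advancing time (a new reading comes with each control period).
- capture(name): name is "side" or "top"; returns a dict with "pixels" (480x640x3 uint8, red, green, blue), "intrinsics" (3x3 intrinsics, pixels), "eye" and "rotation" of the camera in the world. Camera axes: x right, y down, z forward; pixel columns grow to the right and rows downward; lengths in mm; the calibration is good to about 2 mm. A picture is of the moment at which its call begins. There is no depth.
- hand_in(): hands the job in, once; it reports no verdict.
The state is a dict: "time": time; "joints": joint angles; "dq": joint speeds; "effort": joint torques, N m; "tcp_pos": TCP position; "tool_rot": TCP orientation; "wrist_force": force on the tool from outside, world axes, zero at the start; "torque": the same for the moment, N m; "finger_gap": finger opening in mm.
Only numpy, scipy, OpenCV 4.12 (cv2) and the standard library are available. Lean on these libraries where they do the work, as an engineer would, in place of code of your own. Each camera call takes 0.05 s, during which the arm holds its last target.

## Working session

There is one attempt and no reset: what is moved stays moved. The work goes in short steps, Python scripts to look and compute and a tool call to move; the robot and the scene stay as the last step left them, time stands still between calls to the robot, and variables do not carry over. Pictures are saved under pics/ and viewed, and the job is handed in when it is done.

Besides the shell and the picture viewer there is one more tool, called after "Emit:" by a JSON object that holds its "fn" and its "kwargs", one argument or row to a line. servo_tool: Moves the arm, as the interface text tells. Its arguments: {"type":"object","properties":{"motion":{"type":"array","items":{"type":"array","items":{"type":"number"}}}},"required":["motion"]}

```bash
mkdir -p pics; cat > h.py <<'E'
import numpy as np, cv2, pickle
from station import state, capture, hand_in
def snap(n,f):
    c=capture(n); cv2.imwrite(f'pics/{f}.png',c['pixels'][:,:,::-1]); pickle.dump(c,open(f'pics/{f}.pkl','wb')); return c
def load(f): return pickle.load(open(f'pics/{f}.pkl','rb'))
def ray(c,u,v):
    d=np.array(c['rotation'])@np.linalg.inv(np.array(c['intrinsics']))@np.array([u,v,1.]); return np.array(c['eye'],float),d/np.linalg.norm(d)
def onz(c,u,v,z):
    e,d=ray(c,u,v); return e+d*(z-e[2])/d[2]
def proj(c,p):
    q=np.array(c['intrinsics'])@np.array(c['rotation']).T@(np.array(p,float)-np.array(c['eye'])); return q[:2]/q[2]
def tri(c1,p1,c2,p2):
    e1,d1=ray(c1,*p1); e2,d2=ray(c2,*p2)
    A=np.stack([d1,-d2],1); s=np.linalg.lstsq(A,e2-e1,rcond=None)[0]
    a=e1+s[0]*d1;b=e2+s[1]*d2; return (a+b)/2,np.linalg.norm(a-b)
E
python3 - <<'E'
from h import *
np.set_printoptions(precision=3,suppress=True)
print(state())
for n in('top','side'):
    c=snap(n,n+'0'); print(n,c['eye'],c['rotation'],c['intrinsics'])
E
```

```text
{'time': 0.0, 'joints': array([-1.519,  0.528,  1.434, -0.   ,  1.181, -0.178]), 'dq': array([ 0.001, -0.001,  0.001,  0.   ,  0.003, -0.   ]), 'effort': array([ -0.001, -44.004, -17.659,   0.063,   0.058,  -0.   ]), 'tcp_pos': array([ 142.359, -607.747,  184.259]), 'tool_rot': array([[ 0.974,  0.228, -0.   ],
       [ 0.228, -0.974,  0.002],
       [ 0.   , -0.002, -1.   ]]), 'wrist_force': array([-0.136, -0.538, -0.652]), 'torque': array([0.042, 0.014, 0.044]), 'finger_gap': 87.36880614291016}
top [ 302.053  -64.522 1534.366] [[-0.025 -0.98   0.199]
 [-1.     0.024 -0.007]
 [ 0.002 -0.199 -0.98 ]] [[551.119   0.    328.294]
 [  0.    551.119 231.406]
 [  0.      0.      1.   ]]
side [214.343 512.521 845.968] [[-0.8   -0.451  0.397]
 [-0.6    0.579 -0.552]
 [ 0.019 -0.679 -0.734]] [[437.434   0.    318.478]
 [  0.    437.434 239.945]
 [  0.      0.      1.   ]]
```

View pics/top0.png

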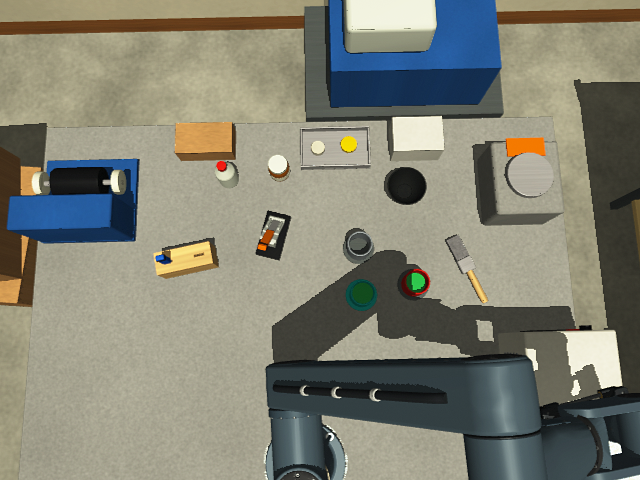

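View pics/side0.png

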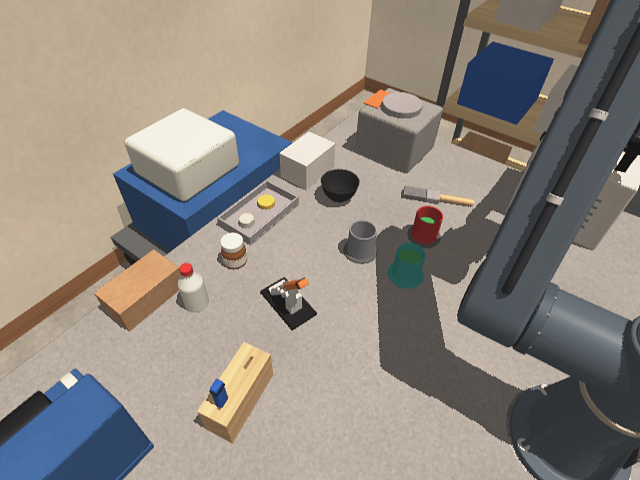

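Top view: rest with spatula at about (271,235), block at (186,258) with its slot at (197,255) and scraper at (164,257). Red pot is at (415,283), grey (358,245) and turquoise (361,293). I'll zoom in for detail.

```bash
python3 - <<'E'
from h import *
t=load('top0')['pixels'][:,:,::-1]; s=load('side0')['pixels'][:,:,::-1]
def z(im,x,y,w,h,k): return cv2.resize(im[y:y+h,x:x+w],None,fx=k,fy=k,interpolation=cv2.INTER_NEAREST)
a=z(t,145,200,160,90,5); cv2.imwrite('pics/za.png',a)
a=z(s,250,265,80,70,8); cv2.imwrite('pics/zb.png',a)
a=z(s,190,335,90,110,5); cv2.imwrite('pics/zc.png',a)
a=z(t,335,220,110,100,6); cv2.imwrite('pics/zd.png',a)
E
```

```text
(no output)
```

View pics/za.png

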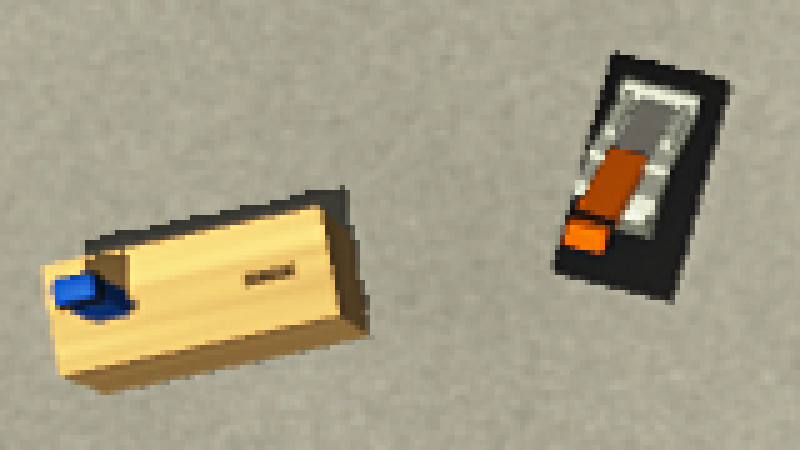

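View pics/zb.png

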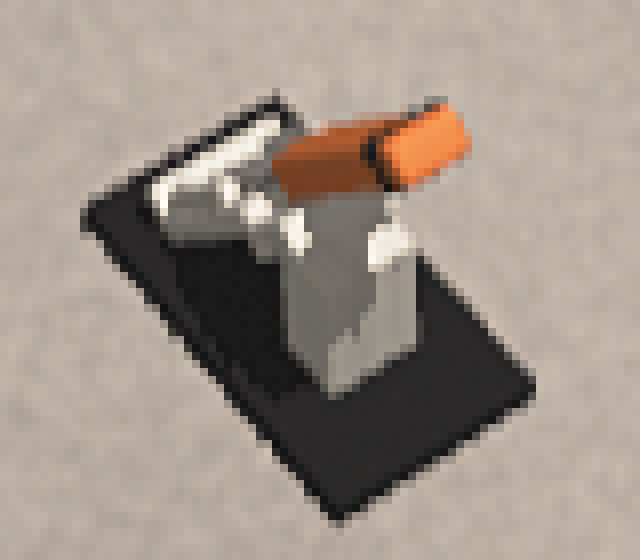

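View pics/zc.png

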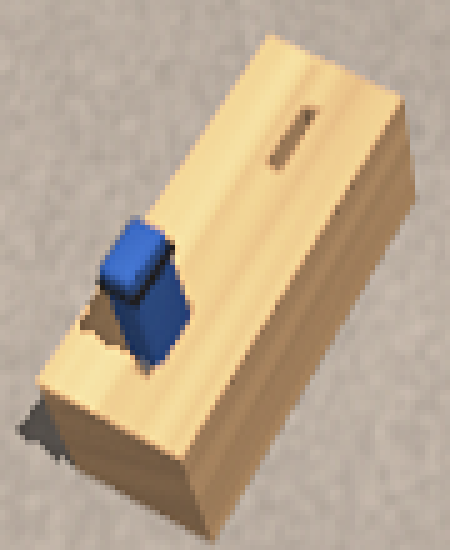

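View pics/zd.png

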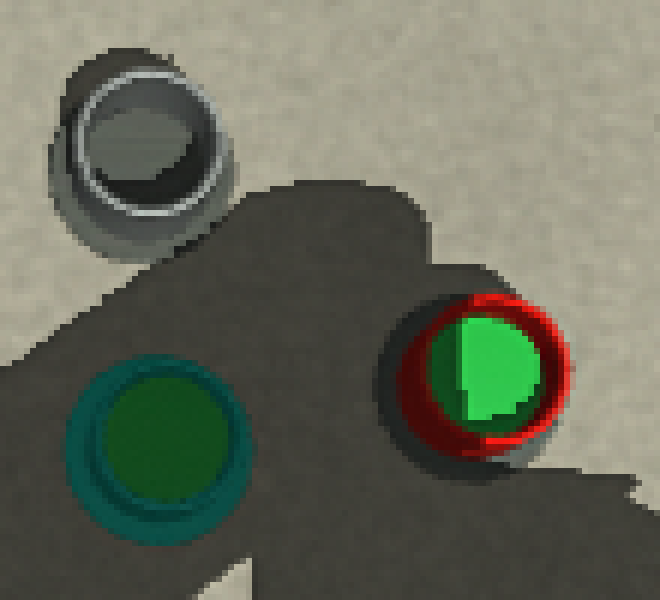

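```bash
python3 - <<'E'
from h import *
np.set_printoptions(precision=1,suppress=True)
t=load('top0');s=load('side0')
za=lambda p:(145+p[0]/5-.5,200+p[1]/5-.5)
zb=lambda p:(250+p[0]/8-.5,265+p[1]/8-.5)
zc=lambda p:(190+p[0]/5-.5,335+p[1]/5-.5)
def rep(n,P):
    P=np.array(P); print(n,'\n',P,'\n c',P.mean(0),'edges',np.linalg.norm(np.roll(P,-1,0)-P,axis=1))
rep('rest top',[onz(t,*za(p),10) for p in [(613,52),(731,85),(674,302),(555,270)]])
rep('rest side',[onz(s,*zb(p),10) for p in [(278,92),(82,210),(338,518),(535,390)]])
rep('block side',[onz(s,*zc(p),85) for p in [(268,36),(402,98),(183,460),(38,383)]])
rep('block top',[onz(t,*za(p),85) for p in [(322,205),(340,318),(62,375),(43,265)]])
for n,c,x0,y0,x1,y1 in (('slot top',t,145+235/5,200+250/5,145+305/5,200+295/5),('slot side',s,190+255/5,335+90/5,190+330/5,335+180/5)):
    x0,y0,x1,y1=map(int,(x0,y0,x1,y1)); g=c['pixels'][y0:y1,x0:x1].astype(float).sum(2); base=np.median(g); w=np.clip(base-g-60,0,None)
    ys,xs=np.mgrid[y0:y1,x0:x1]; u,v=(w*xs).sum()/w.sum(),(w*ys).sum()/w.sum()
    M=np.cov(np.stack([xs.ravel(),ys.ravel()]),aweights=w.ravel()); print(n,u,v,onz(c,u,v,85),np.sqrt(np.linalg.eigvalsh(M)))
# pots rims: ellipse fits
hsv={k:cv2.cvtColor(c['pixels'],cv2.COLOR_RGB2HSV) for k,c in(('t',t),('s',s))}
for k,c,(x0,y0,x1,y1) in (('t',t,(395,262,440,302)),('s',s,(405,200,450,250))):
    h=hsv[k]; m=((h[...,0]<8)|(h[...,0]>172))&(h[...,1]>150); mm=np.zeros(m.shape,np.uint8); mm[y0:y1,x0:x1]=m[y0:y1,x0:x1]
    # project outer hull onto rim plane
    cs,_=cv2.findContours(mm,0,2); cc=max(cs,key=cv2.contourArea); print(k,cv2.boundingRect(cc))
    cv2.imwrite(f'pics/red_{k}.png',cv2.resize(np.dstack([mm*255]*3)[y0:y1,x0:x1]//2+c['pixels'][y0:y1,x0:x1,::-1]//2,None,fx=12,fy=12,interpolation=0))
E
```

```text
rest top 
 [[678.1  97.5  10. ]
 [657.2  30.6  10. ]
 [533.6  63.9  10. ]
 [553.4 130.3  10. ]] 
 c [605.6  80.6  10. ] edges [ 70.1 128.   69.3 129. ]
rest side 
 [[660.2  29.9  10. ]
 [677.5  98.6  10. ]
 [552.6 133.   10. ]
 [534.8  67.2  10. ]] 
 c [606.3  82.2  10. ] edges [ 70.8 129.6  68.2 130.9]
block side 
 [[579.6 246.1  85. ]
 [520.9 234.4  85. ]
 [490.8 380.9  85. ]
 [549.2 392.6  85. ]] 
 c [535.1 313.5  85. ] edges [ 59.9 149.5  59.6 149.6]
block top 
 [[579.3 245.3  85. ]
 [518.1 234.6  85. ]
 [491.4 380.8  85. ]
 [550.5 393.1  85. ]] 
 c [534.8 313.5  85. ] edges [ 62.1 148.6  60.4 150.6]
slot top 198.4331134322888 254.52895363752978 [542.  272.4  85. ] [0.7 3. ]
slot side 248.0158397222624 362.00687111239694 [542.7 271.7  85. ] [0.9 4.1]
t (401, 269, 29, 28)
s (412, 206, 31, 38)
```

```bash
python3 - <<'E'
import cv2,numpy as np
a=cv2.imread('pics/red_t.png');b=cv2.imread('pics/red_s.png');h=max(a.shape[0],b.shape[0])
a=cv2.resize(a,None,fx=.66,fy=.66);b=cv2.resize(b,None,fx=.66,fy=.66);h=max(a.shape[0],b.shape[0])
o=np.zeros((h,a.shape[1]+b.shape[1],3),np.uint8);o[:a.shape[0],:a.shape[1]]=a;o[:b.shape[0],a.shape[1]:]=b;cv2.imwrite('pics/red.png',o)
E
```

```text
(no output)
```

View pics/red.png

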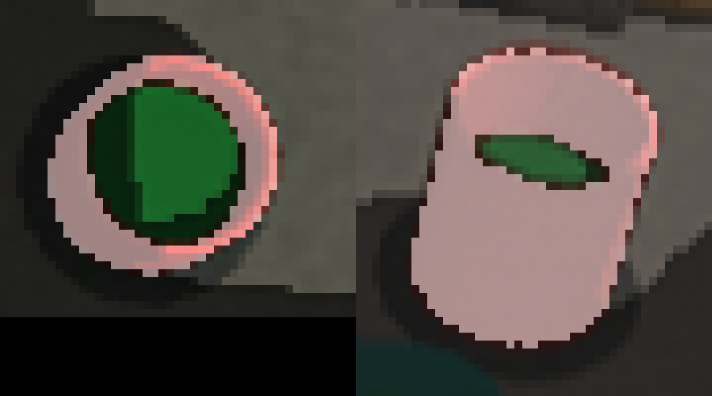

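```bash
python3 - <<'E'
from h import *
from scipy.optimize import least_squares
np.set_printoptions(precision=1,suppress=True)
t=load('top0');s=load('side0')
for k,c,(x0,y0,x1,y1),sel in (('t',t,(395,262,440,302),lambda p:(p[:,0]>417)),('s',s,(405,200,450,250),lambda p:p[:,1]<214)):
    h=cv2.cvtColor(c['pixels'],cv2.COLOR_RGB2HSV); m=((h[...,0]<8)|(h[...,0]>172))&(h[...,1]>110); mm=np.zeros(m.shape,np.uint8); mm[y0:y1,x0:x1]=m[y0:y1,x0:x1]
    cs,_=cv2.findContours(mm,0,1); p=max(cs,key=cv2.contourArea)[:,0].astype(float); p=p[sel(p)]
    P=np.array([onz(c,*q,80)[:2] for q in p])
    f=least_squares(lambda q:np.hypot(*(P-q[:2]).T)-33.3,P.mean(0)); g=least_squares(lambda q:np.hypot(*(P-q[:2]).T)-q[2],[*f.x,34])
    print(k,len(P),f.x,np.abs(f.fun).max(),g.x)
# pad ellipse centres
for k,c,(x0,y0,x1,y1) in (('t',t,(395,262,440,302)),('s',s,(405,200,450,250))):
    h=cv2.cvtColor(c['pixels'],cv2.COLOR_RGB2HSV); m=((h[...,0]>45)&(h[...,0]<75)&(h[...,1]>110)); ys,xs=np.nonzero(m[y0:y1,x0:x1]); print(k,'pad px',xs.min()+x0,xs.max()+x0,ys.min()+y0,ys.max()+y0)
# grey rim
g=onz(t,335+150/6-.5,220+143/6-.5,80);print('grey',g, onz(t,335+150/6-.5,220+143/6-.5,80)); print('teal',onz(t,335+165/6,220+438/6,80))
# handle end: px of orange
for n,c,box in (('t',t,(250,225,285,255)),('s',s,(280,272,312,295))):
    h=cv2.cvtColor(c['pixels'],cv2.COLOR_RGB2HSV); x0,y0,x1,y1=box
    m=(h[...,0]<14)&(h[...,1]>150); mm=np.zeros(m.shape,np.uint8); mm[y0:y1,x0:x1]=m[y0:y1,x0:x1]; ys,xs=np.nonzero(mm); print(n,cv2.minAreaRect(np.stack([xs,ys],1).astype(np.float32)))
E
```

```text
t 34 [ 456.9 -305. ] 3.020261590021086 [ 456.9 -303.9   34.2]
s 29 [ 458.1 -305.4] 1.588602159432405 [ 458.6 -306.    32.7]
t pad px 407 424 273 291
s pad px 421 434 217 222
grey [ 562.5 -157.3   80. ] [ 562.5 -157.3   80. ]
teal [ 429.5 -160.4   80. ]
t ((265.2000427246094, 239.60003662109375), (8.944271087646484, 22.360679626464844), 26.56505012512207)
s ((295.8033447265625, 284.3146057128906), (8.61961555480957, 23.760154724121094), 77.00537872314453)
```

```bash
python3 - <<'E'
from h import *
np.set_printoptions(precision=1,suppress=True)
t=load('top0');s=load('side0')
R=np.array([606,81.4,0]); rx=np.array([.964,-.266,0]); ry=np.array([.266,.964,0])
px={}
for n,c,box in (('t',t,(250,225,285,255)),('s',s,(280,272,312,295))):
    p=c['pixels'].astype(int); h=cv2.cvtColor(c['pixels'],cv2.COLOR_RGB2HSV); x0,y0,x1,y1=box
    m=np.zeros(p.shape[:2],bool); m[y0:y1,x0:x1]=((h[...,0]<14)&(h[...,1]>120))[y0:y1,x0:x1]
    print(n,np.sort(p[...,0][m])[::8])
    b=m&(p[...,0]>205); ys,xs=np.nonzero(b); px[n]=(xs.mean(),ys.mean()); print(px[n],len(xs))
P,e=tri(t,px['t'],s,px['s']); print('end face centre',P,'gap',e,'in rest',(P-R)@rx,(P-R)@ry)
sx=np.cos(np.radians(40))*rx+np.array([0,0,np.sin(np.radians(40))]); sz=-np.sin(np.radians(40))*rx+np.array([0,0,np.cos(np.radians(40))])
for E in (P,R+((P-R)@rx)*rx+[0,0,P[2]]):
    print('tip',E-160*sz)
    for n,c in (('t',t),('s',s)):
        im=c['pixels'][:,:,::-1].copy(); 
        k=10; x0,y0=(245,210) if n=='t' else (250,265)
        im=cv2.resize(im[y0:y0+56,x0:x0+75],None,fx=k,fy=k,interpolation=0)
        for L,hw,ht in ((0,11,7),(-90,11,7)):
            q=[proj(c,E+L*sz+a*hw*ry+b*ht*sx) for a,b in((1,1),(1,-1),(-1,-1),(-1,1))]
            cv2.polylines(im,[np.int32([((u+.5-x0)*k,(v+.5-y0)*k) for u,v in q])],True,(255,255,0),1)
        q=proj(c,E-160*sz); cv2.circle(im,tuple(np.int32([(q[0]+.5-x0)*k,(q[1]+.5-y0)*k])),4,(255,0,255),2)
        cv2.imwrite(f'pics/ov_{n}.png',im)
E
```

```text
t [ 29  54  89 110 119 131 149 159 164 166 166 167 167 167 168 169 169 170
 172 180 236]
(np.float64(262.0), np.float64(247.0)) 6
s [ 48 100 113 116 116 117 118 119 127 134 148 159 170 173 193 222 235 241
 243 244 245 247 249]
(np.float64(303.08196721311475), np.float64(282.5081967213115)) 61
end face centre [548.   96.7 143.9] gap 0.6875080496733686 in rest -59.949350824976165 -0.6466109984360688
tip [647.2  69.4  21.3]
tip [647.4  70.   21.3]
```

View pics/ov_t.png

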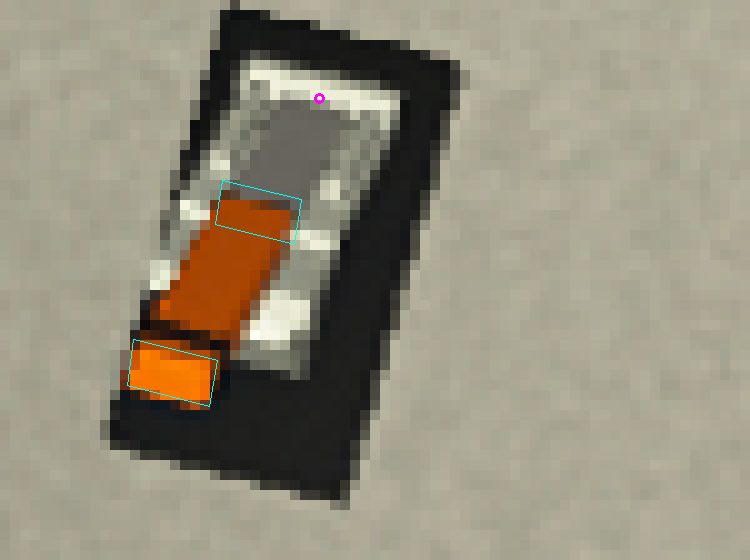

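View pics/ov_s.png

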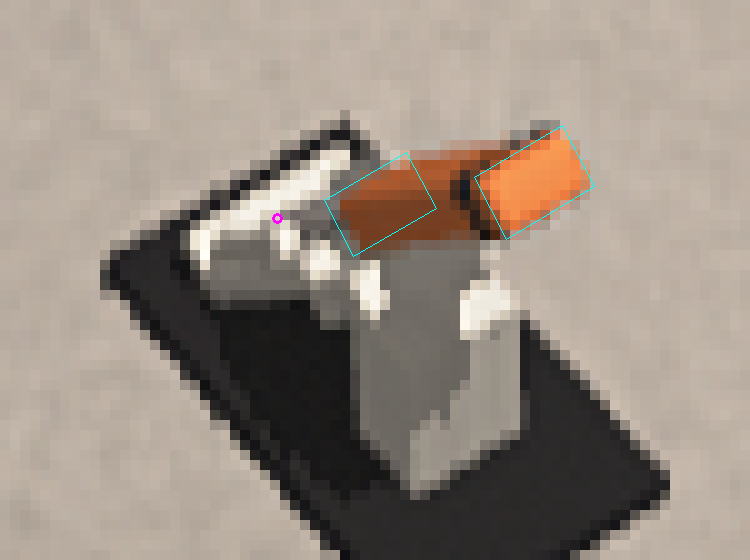

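The rest (centre 606,81), block slot (543,272), red pot axis (457.5,−305) and handle end (547.5,96.5,143.5) agree between the two views. They also match the given sizes. I'm approaching now.

Emit:
{"fn": "servo_tool", "kwargs": {
  "motion": [
    [3.2,4.7,2,0,0,4.1,0],
    [3.2,4.7,2,0,0,4.1,0],
    [3.2,4.7,2,0,0,4.1,0],
    [3.2,4.7,2,0,0,4.1,0],
    [3.2,4.7,2,0,0,4.1,0]
  ]
}}

```text
time: 0.72
tcp_pos: [303.1, -371.7, 285.6]
tool_rot: [[0.831, 0.556, 0.0], [0.556, -0.831, 0.001], [0.0, -0.001, -1.0]]
wrist_force: [1.0, 0.4, -0.2]
finger_gap: 86.8
```

Emit:
{"fn": "servo_tool", "kwargs": {
  "motion": [
    [2.8,4.8,0,0,0,4.1,0],
    [2.8,4.8,0,0,0,4.1,0],
    [2.8,4.8,0,0,0,4.1,0],
    [2.8,4.8,0,0,0,4.1,0],
    [2.8,4.8,0,0,0,4.1,0]
  ]
}}

```text
time: 1.35
tcp_pos: [442.9, -131.8, 285.1]
tool_rot: [[0.584, 0.812, -0.0], [0.812, -0.584, -0.0], [-0.0, -0.0, -1.0]]
wrist_force: [0.8, 0.4, -0.5]
finger_gap: 86.7
```

Emit:
{"fn": "servo_tool", "kwargs": {
  "motion": [
    [1.4,4.8,0,0,0,4.1,0],
    [1.4,4.8,0,0,0,4.1,0],
    [1.4,4.8,0,0,0,4.1,0],
    [1.4,4.8,0,0,0,4.1,0],
    [1.4,4.8,0,0,0,4.1,0]
  ]
}}

```text
time: 1.98
tcp_pos: [512.4, 108.1, 284.9]
tool_rot: [[0.262, 0.965, -0.001], [0.965, -0.262, -0.0], [-0.0, -0.001, -1.0]]
wrist_force: [1.0, 0.5, 0.6]
finger_gap: 86.9
```

Emit:
{"fn": "servo_tool", "kwargs": {
  "motion": [
    [0,0,-1,-2.65,-9.65,0,0],
    [0,0,-1,-2.65,-9.65,0,0],
    [0,0,-1,-2.65,-9.65,0,0],
    [0,0,-1,-2.65,-9.65,0,0],
    [0,0,0,0,0,0,0]
  ]
}}

```text
time: 2.6
tcp_pos: [511.3, 94.7, 249.5]
tool_rot: [[0.288, 0.791, 0.54], [0.957, -0.222, -0.186], [-0.028, 0.57, -0.821]]
wrist_force: [0.9, -0.0, -0.0]
finger_gap: 87.2
```

```bash
cat >> h.py <<'E'
from scipy.spatial.transform import Rotation as Ro
np.set_printoptions(precision=2,suppress=True)
def rot(az,tilt):
    a,t=np.radians(az),np.radians(tilt); rx=np.array([np.cos(a),np.sin(a),0]); ez=np.array([0,0,1.])
    z=-(-np.sin(t)*rx+np.cos(t)*ez); y=np.cos(t)*rx+np.sin(t)*ez; return np.stack([np.cross(y,z),y,z],1)
def go(p,R):
    s=state(); print('d cm',(np.array(p)-s['tcp_pos'])/10,'rotvec',np.degrees(Ro.from_matrix(R@np.array(s['tool_rot']).T).as_rotvec()),'tcp',s['tcp_pos'],'F',s['wrist_force'],'t',s['time'],'j',s['joints'])
E
python3 -c "
from h import *
go([512.8,106.1,186.4],rot(-15.4,40))"
```

```text
d cm [ 0.15  1.14 -6.31] rotvec [ 0.07 -5.45  1.41] tcp [511.33  94.68 249.46] F [ 0.94 -0.04 -0.02] t 2.6 j [ 0.14  0.16  2.04 -0.62  0.46  0.92]
```

Emit:
{"fn": "servo_tool", "kwargs": {
  "motion": [
    [0.05,0.4,-2.1,0,-1.8,0.5,0],
    [0.05,0.4,-2.1,0,-1.8,0.5,0],
    [0.05,0.4,-2.1,0,-1.8,0.4,0],
    [0,0,0,0,0,0,0]
  ]
}}

```text
time: 3.1
tcp_pos: [517.8, 102.2, 201.1]
tool_rot: [[0.277, 0.744, 0.608], [0.961, -0.208, -0.184], [-0.01, 0.635, -0.772]]
wrist_force: [0.6, -0.1, 0.7]
finger_gap: 87.2
```

```bash
python3 -c "
from h import *
go([512.8,106.1,186.4],rot(-15.4,40))"
```

```text
d cm [-0.5   0.39 -1.47] rotvec [ 0.42 -0.7   0.7 ] tcp [517.77 102.18 201.1 ] F [ 0.57 -0.13  0.66] t 3.1 j [ 0.17  0.29  2.15 -1.34  0.3   1.68]
```

```bash
cat > fk.py <<'E'
from h import *
from scipy.optimize import least_squares
S=[([-1.519,.528,1.434,0,1.181,-.178],[142.359,-607.747,184.26],[0,.002,-1]),
([0.14,0.16,2.04,-0.62,0.46,0.92],[511.33,94.68,249.46],[.54,-.186,-.821])]
s=state(); S.append((s['joints'],s['tcp_pos'],np.array(s['tool_rot'])[:,2]))
def wc(q,j):
    a1,d1,L2,L3,a3,L6=q; p=j[1]+j[2]
    r=a1+L2*np.sin(j[1])+L3*np.sin(p)+a3*np.cos(p); z=d1+L2*np.cos(j[1])+L3*np.cos(p)-a3*np.sin(p)
    return np.array([r*np.cos(j[0]),r*np.sin(j[0]),z])
def res(q):
    o=[]
    for j,t,tz in S: o+=list(wc(q,j)-(np.array(t)-q[5]*np.array(tz)))
    return np.r_[o,(np.array(q)-[0,300,450,450,0,250])*.01]
if __name__=='__main__':
    f=least_squares(res,[0,300,450,450,0,250]); print(f.x,f.fun)
    print(np.degrees(s['joints']))
E
python3 fk.py
```

```text
[493.15 -45.79 247.44   4.38  10.11 -41.83] [-110.36   -9.52   14.51   -8.94  -12.92  -27.38    7.07   -0.93   12.9
    4.93   -3.46   -2.03   -4.46    0.1    -2.92]
[  9.65  16.41 123.26 -76.81  16.91  96.34]
```

```bash
cat > fk.py <<'E'
from h import *
from scipy.optimize import least_squares
S=[([-1.519,.528,1.434,0,1.181,-.178],[142.359,-607.747,184.26],[0,.002,-1]),
([0.14,0.16,2.04,-0.62,0.46,0.92],[511.33,94.68,249.46],[.54,-.186,-.821]),
([0.168,.286,2.151,-1.341,.295,1.681],[517.77,102.18,201.1],[.608,-.184,-.772])]
s=state(); S.append((s['joints'],s['tcp_pos'],np.array(s['tool_rot'])[:,2]))
def fk(q,j):
    a1,d1,L2,L3,a3,L6,b=q; p=j[1]+j[2]
    r=a1+L2*np.sin(j[1])+L3*np.sin(p)+a3*np.cos(p); z=d1+L2*np.cos(j[1])+L3*np.cos(p)-a3*np.sin(p)
    R=Ro.from_euler('ZYZYZ',[j[0],p,j[3],j[4],j[5]])
    return Ro.from_euler('Z',j[0]).apply([r,b,z])+L6*R.as_matrix()[:,2],R.as_matrix()
p0=[0,250,450,450,0,150,100]
def res(q):
    o=[]
    for j,t,tz in S: o+=list(fk(q,j)[0]-t)
    return np.r_[o,(np.array(q)-p0)*.01]
f=least_squares(res,p0)
if __name__=='__main__':
    print(f.x,f.fun)
    for j,t,tz in S: print(fk(f.x,j)[1][:,2],tz)
    print(fk(f.x,S[-1][0])[1],s['tool_rot'])
E
python3 fk.py
```

```text
Traceback (most recent call last):
  File "fk.py", line 17, in <module>
    f=least_squares(res,p0)
  File "fk.py", line 15, in res
    for j,t,tz in S: o+=list(fk(q,j)[0]-t)
                             ~~^^^^^
  File "fk.py", line 10, in fk
    R=Ro.from_euler('ZYZYZ',[j[0],p,j[3],j[4],j[5]])
  File "scipy/spatial/transform/_rotation.pyx", line 1413, in scipy.spatial.transform._rotation.Rotation.from_euler
ValueError: Expected axis specification to be a non-empty string of upto 3 characters, got ZYZYZ
```

```bash
sed -i "s/R=Ro.from_euler('ZYZYZ',\[j\[0\],p,j\[3\],j\[4\],j\[5\]\])/R=Ro.from_euler('ZYZ',[j[0],p,j[3]])*Ro.from_euler('YZ',[j[4],j[5]])/" fk.py; python3 fk.py
```

```text
[  7.01 279.64 579.86 389.44 116.63 340.15 110.39] [-0.32  0.07 -0.19  0.14  0.27  0.41  0.08 -0.06  0.05 -0.18  0.1  -0.27
  0.07  0.3   1.3  -0.61  1.17  1.9   0.1 ]
[-0.  0. -1.] [0, 0.002, -1]
[ 0.54 -0.18 -0.82] [0.54, -0.186, -0.821]
[ 0.61 -0.18 -0.77] [0.608, -0.184, -0.772]
[ 0.61 -0.18 -0.77] [ 0.61 -0.18 -0.77]
[[-0.74  0.28  0.61]
 [ 0.21  0.96 -0.18]
 [-0.64 -0.01 -0.77]] [[ 0.28  0.74  0.61]
 [ 0.96 -0.21 -0.18]
 [-0.01  0.64 -0.77]]
```

```bash
cat >> fk.py <<'E'
lo=np.array([-3.08,-.75,.22,-1.43,0,-2.85]);hi=np.array([3.08,2.2,2.44,4.57,2.65,2.85])
C=np.array([[0,1,0],[-1,0,0],[0,0,1.]]) # fixed turn model->tool
C=fk(f.x,S[2][0])[1].T@np.array([[0.277,0.744,0.608],[0.961,-0.208,-0.184],[-0.01,0.635,-0.772]])
C=np.round(C)
def ik(p,R,j0):
    def r(j):
        P,M=fk(f.x,j); return np.r_[(P-p)/100,Ro.from_matrix(M@C@R.T).as_rotvec()]
    best=None
    for js in [j0]+[[j0[0],j0[1],j0[2],a,.4,b] for a in(-1.,0,1,2,3,4) for b in(-2,0,2)]:
        g=least_squares(r,np.clip(js,lo+1e-3,hi-1e-3),bounds=(lo,hi))
        if best is None or g.cost<best.cost-1e-9: best=g
    return best.x,best.cost
E
python3 - <<'E'
from fk import *
print(C)
T=np.array([574.8,89,109.8])
for tilt in (40,30):
  sz=-rot(-15.4,40)[:,2]
  for d in (100,50,0): print(tilt,d,*ik(T+d*sz,rot(-15.4,tilt),S[2][0]))
  for dz in (50,100): print('up',dz,*ik(T+[0,0,dz],rot(-15.4,tilt),S[2][0]))
E
```

```text
[[-0. -1.  0.]
 [ 1. -0. -0.]
 [-0.  0.  1.]]
40 100 [0.17 0.32 2.2  4.57 0.28 2.06] 5.52271573848405e-05
40 50 [0.13 0.44 2.17 4.25 0.28 2.36] 1.0986580250429737e-27
40 0 [0.1  0.56 2.14 3.98 0.32 2.62] 2.4306475166875363e-24
up 50 [0.1  0.43 2.1  4.49 0.24 2.09] 3.3828239649801903e-20
up 100 [ 0.1   0.32  2.05 -1.14  0.26  1.41] 8.63280194230167e-31
30 100 [ 0.11  0.28  2.07 -0.57  0.36  0.87] 1.2898418031458843e-26
30 50 [ 0.08  0.39  2.05 -0.71  0.27  1.  ] 3.8962584756584833e-25
30 0 [ 0.06  0.5   2.02 -0.92  0.2   1.2 ] 2.2284094746646757e-26
up 50 [ 0.06  0.39  1.98 -0.55  0.31  0.81] 2.3328796034219672e-20
up 100 [ 0.06  0.3   1.92 -0.38  0.45  0.63] 2.342680197636146e-31
```

```bash
cat >> fk.py <<'E'
def rotj(az,tilt,sg=1):
    R=rot(az,tilt); x,y,z=R.T   # x=y x z ; jaw along +-horizontal
    return np.stack([np.cross(sg*-x,z),sg*-x,z],1)
E
python3 - <<'E'
from fk import *
print(S[-1][0])
G=np.array([561.1,92.7,126.6])
for sg in (1,-1):
 for tilt in (25,):
  R=rotj(-15.4,tilt,sg); z=R[:,2]; print(sg,R[:,1]); T=G+19*z; print(T)
  for d in (100,50,0): print(tilt,d,*ik(T-d*z,R,S[0][0]))
  print('up',*ik(T+[0,0,100],R,S[0][0]))
 # pot upright
 for n,p,az in (('pot',[457.5,-305.2,80-30],-60),('pot',[457.5,-305.2,80-30],-40),('pot',[457.5,-305.2,80-30],-15.4),('slot',[543,272,15],11.5),('slot',[543,272,90],11.5)):
  R=rotj(az,-15,sg); TT=np.array(p)+[0,0,138]+19*R[:,2]; print(n,az,TT,*ik(TT,R,S[0][0]))
E
```

```text
[ 0.17  0.29  2.15 -1.34  0.3   1.68]
1 [-0.27 -0.96 -0.  ]
[568.84  90.57 109.38]
25 100 [ 0.07  0.27  1.96 -0.29  0.52  2.14] 1.4383279391379979e-22
25 50 [ 0.06  0.38  1.97 -0.35  0.4   2.2 ] 2.0558466977840587e-24
25 0 [ 0.04  0.49  1.97 -0.45  0.3   2.29] 1.3810590173691006e-28
up [ 0.04  0.3   1.87 -0.24  0.57  2.06] 4.040992484131888e-23
pot -60 [ 455.04 -300.94  169.65] [-0.82  0.56  1.46  0.06  1.38  1.78] 7.272797520923982e-25
pot -40 [ 453.73 -302.04  169.65] [-0.78  0.57  1.44 -0.02  1.4   1.5 ] 1.6919125805449716e-24
pot -15.4 [ 452.76 -303.89  169.65] [-0.72  0.56  1.45 -0.12  1.37  1.15] 5.441946391113883e-23
slot 11.5 [538.18 271.02 134.65] [0.27 0.68 1.31 0.02 1.41 1.64] 2.765530584814311e-29
slot 11.5 [538.18 271.02 209.65] [0.27 0.6  1.24 0.02 1.55 1.64] 1.3918226691365853e-28
-1 [0.27 0.96 0.  ]
[568.84  90.57 109.38]
25 100 [ 0.07  0.27  1.96 -0.29  0.52 -1.  ] 4.770103521482545e-30
25 50 [ 0.06  0.38  1.97 -0.35  0.4  -0.95] 7.545173528177946e-27
25 0 [ 0.04  0.49  1.97 -0.45  0.3  -0.85] 7.642405226395469e-19
up [ 0.04  0.3   1.87 -0.24  0.57 -1.08] 7.468634971811458e-22
pot -60 [ 455.04 -300.94  169.65] [-0.82  0.56  1.46  0.06  1.38 -1.37] 1.393838574291385e-20
pot -40 [ 453.73 -302.04  169.65] [-0.78  0.57  1.44 -0.02  1.4  -1.64] 1.776664099308199e-21
pot -15.4 [ 452.76 -303.89  169.65] [-0.72  0.56  1.45 -0.12  1.37 -1.99] 1.5670335990619627e-19
slot 11.5 [538.18 271.02 134.65] [ 0.27  0.68  1.31  0.02  1.41 -1.51] 1.5839519755463725e-24
slot 11.5 [538.18 271.02 209.65] [ 0.27  0.6   1.24  0.02  1.55 -1.5 ] 1.6915284692022982e-20
```

Emit:
{"fn": "servo_tool", "kwargs": {
  "motion": [
    [-0.5,0,2,1.3,4.8,0,0],
    [-0.5,0,2,1.3,4.8,0,0],
    [0,0,1,1.3,4.8,0,0],
    [0,0,0,0,0,0,0]
  ]
}}

```text
time: 3.6
tcp_pos: [518.5, 88.4, 234.4]
tool_rot: [[0.304, 0.813, 0.497], [0.952, -0.239, -0.192], [-0.037, 0.532, -0.846]]
wrist_force: [0.1, -0.7, 0.4]
finger_gap: 87.0
```

```bash
python3 -c "
from fk import *
go([528.1,101.8,200],rotj(-15.4,25,-1))"
```

```text
d cm [ 0.96  1.34 -3.44] rotvec [-37.77  18.62  80.97] tcp [518.54  88.35 234.36] F [ 0.07 -0.75  0.37] t 3.6 j [ 0.12  0.2   2.01 -0.56  0.49  0.86]
```

Emit:
{"fn": "servo_tool", "kwargs": {
  "motion": [
    [0,0,0,-3.8,1.9,8.1,0],
    [0,0,0,-3.8,1.9,8.1,0],
    [0,0,0,-3.8,1.9,8.1,0],
    [0,0,0,-3.8,1.9,8.1,0],
    [0,0,0,-3.8,1.9,8.1,0]
  ]
}}

```text
time: 4.22
tcp_pos: [514.2, 88.0, 230.5]
tool_rot: [[-0.408, 0.786, 0.463], [0.843, 0.519, -0.138], [-0.35, 0.334, -0.875]]
wrist_force: [-0.9, -0.4, -0.5]
finger_gap: 87.3
```

Emit:
{"fn": "servo_tool", "kwargs": {
  "motion": [
    [0.2,0.3,0,-3.8,1.9,8.1,0],
    [0.2,0.3,0,-3.8,1.9,8.1,0],
    [0.2,0.3,0,-3.8,1.9,8.1,0],
    [0.2,0.3,0,-3.8,1.9,8.1,0],
    [0.2,0.1,0,-3.8,1.9,8.1,0]
  ]
}}

```text
time: 4.85
tcp_pos: [524.4, 101.1, 230.5]
tool_rot: [[-0.876, 0.259, 0.406], [0.228, 0.966, -0.125], [-0.424, -0.017, -0.905]]
wrist_force: [-0.5, 0.6, 0.3]
finger_gap: 87.0
```

```bash
python3 -c "
from fk import *
go([528.1,101.8,200],rotj(-15.4,25,-1))"
```

```text
d cm [ 0.37  0.07 -3.05] rotvec [ 1.   -0.15 -0.37] tcp [524.35 101.12 230.48] F [-0.53  0.65  0.3 ] t 4.85 j [ 0.08  0.22  1.92 -0.28  0.61 -1.03]
```

Close. I'll finish the alignment, then look.

Emit:
{"fn": "servo_tool", "kwargs": {
  "motion": [
    [0.2,0.05,-1,0.5,0,-0.2,0],
    [0.2,0,-1,0.5,0,-0.2,0],
    [0,0,-1,0,0,0,0],
    [0,0,0,0,0,0,0]
  ]
}}

```text
time: 5.35
tcp_pos: [527.6, 101.4, 199.2]
tool_rot: [[-0.874, 0.271, 0.403], [0.247, 0.962, -0.112], [-0.418, 0.001, -0.908]]
wrist_force: [-0.5, -0.4, 0.4]
finger_gap: 86.8
```

```bash
python3 -c "
from fk import *
go([568.8,90.6,109.4],rotj(-15.4,25,-1))
snap('side','s1');snap('top','t1')"
```

```text
d cm [ 4.12 -1.08 -8.98] rotvec [-0.14 -0.24  0.35] tcp [527.6  101.36 199.25] F [-0.48 -0.36  0.39] t 5.35 j [ 0.07  0.27  1.96 -0.29  0.52 -1.  ]
```

View pics/s1.png

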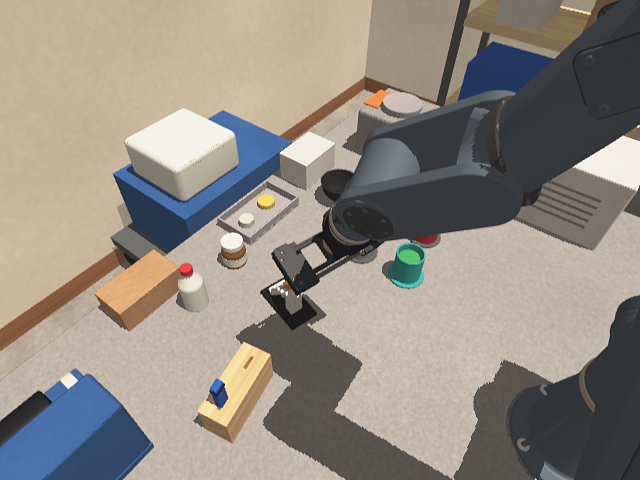

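The side view shows the gripper at about (300,270), lined up over the rest. Next I descend along the tool axis.

Emit:
{"fn": "servo_tool", "kwargs": {
  "motion": [
    [0.82,-0.22,-1.8,0,0,0,0],
    [0.82,-0.22,-1.8,0,0,0,0],
    [0.82,-0.22,-1.8,0,0,0,0],
    [0.82,-0.22,-1.8,0,0,0.3,0],
    [0,0,0,0,0,0,0]
  ]
}}

```text
time: 6.08
tcp_pos: [561.6, 92.6, 128.1]
tool_rot: [[-0.875, 0.266, 0.405], [0.242, 0.964, -0.11], [-0.42, 0.002, -0.908]]
wrist_force: [-0.0, -0.2, -0.1]
finger_gap: 87.1
```

```bash
python3 -c "
from fk import *
go([568.8,90.6,109.4],rotj(-15.4,25,-1))"
```

```text
d cm [ 0.72 -0.2  -1.87] rotvec [-0.14 -0.15  0.03] tcp [561.56  92.59 128.06] F [-0.01 -0.19 -0.15] t 6.075 j [ 0.05  0.44  1.97 -0.39  0.34 -0.91]
```

Emit:
{"fn": "servo_tool", "kwargs": {
  "motion": [
    [0.4,-0.1,-0.9,0,0,0,0],
    [0.35,-0.1,-0.9,0,0,0,0],
    [0,0,0,0,0,0,0]
  ]
}}

```text
time: 6.45
tcp_pos: [569.0, 90.8, 110.4]
tool_rot: [[-0.875, 0.266, 0.406], [0.242, 0.964, -0.11], [-0.42, 0.002, -0.907]]
wrist_force: [-0.7, -0.1, 0.1]
finger_gap: 86.8
```

```bash
python3 -c "
from fk import *
go([568.8,90.6,109.4],rotj(-15.4,25,-1))
a=snap('side','s2')['pixels'];b=snap('top','t2')['pixels']
z=lambda im,x,y,w,h,k:cv2.resize(im[y:y+h,x:x+w,::-1],None,fx=k,fy=k,interpolation=0)
cv2.imwrite('pics/z2.png',np.hstack([z(a,245,225,100,100,4),z(b,220,200,100,100,4)]))"
```

```text
d cm [-0.02 -0.02 -0.1 ] rotvec [-0.14 -0.1   0.  ] tcp [569.01  90.77 110.4 ] F [-0.74 -0.07  0.06] t 6.45 j [ 0.04  0.48  1.97 -0.44  0.3  -0.87]
```

View pics/z2.png

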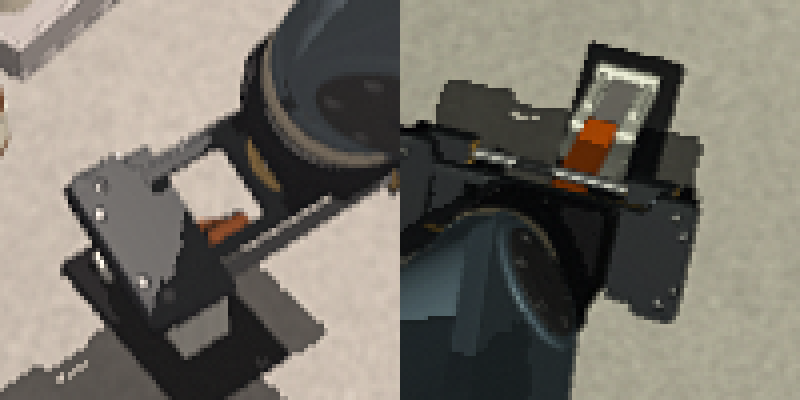

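The handle sits between the fingers in both views: orange at about (300,282) in the side image and (366,236) in the top crop. I'm closing the gripper.

Emit:
{"fn": "servo_tool", "kwargs": {
  "motion": [
    [0,0,0,0,0,0,255],
    [0,0,0,0,0,0,255],
    [0,0,0,0,0,0,255],
    [0,0,0,0,0,0,255],
    [0,0,0,0,0,0,255]
  ]
}}

```text
time: 7.18
tcp_pos: [569.1, 90.8, 110.9]
tool_rot: [[-0.874, 0.266, 0.407], [0.242, 0.964, -0.11], [-0.421, 0.002, -0.907]]
wrist_force: [-0.0, 0.2, -0.6]
finger_gap: 44.8
```

Emit:
{"fn": "servo_tool", "kwargs": {
  "motion": [
    [0,0,0,0,0,0,255],
    [0,0,0,0,0,0,255],
    [0,0,0,0,0,0,255]
  ]
}}

```text
time: 7.55
tcp_pos: [569.1, 90.8, 110.9]
tool_rot: [[-0.874, 0.266, 0.407], [0.242, 0.964, -0.11], [-0.421, 0.002, -0.907]]
wrist_force: [0.9, 0.3, 0.3]
finger_gap: 20.6
```

Emit:
{"fn": "servo_tool", "kwargs": {
  "motion": [
    [0,0,0,0,0,0,255],
    [0,0,0,0,0,0,255]
  ]
}}

```text
time: 7.8
tcp_pos: [569.1, 90.8, 110.9]
tool_rot: [[-0.874, 0.266, 0.406], [0.242, 0.964, -0.11], [-0.421, 0.002, -0.907]]
wrist_force: [0.2, 0.5, -0.4]
finger_gap: 20.1
```

Emit:
{"fn": "servo_tool", "kwargs": {
  "motion": [
    [0,0,0.5,0,0,0,255],
    [0,0,1,0,0,0,255],
    [0,0,1.5,0,0,0,255],
    [0,0,1.5,0,0,0,255],
    [0,0,1.5,0,0,0,255]
  ]
}}

```text
time: 8.43
tcp_pos: [568.9, 90.9, 172.0]
tool_rot: [[-0.874, 0.266, 0.407], [0.242, 0.964, -0.11], [-0.421, 0.002, -0.907]]
wrist_force: [0.2, -0.8, -0.5]
finger_gap: 20.4
```

Emit:
{"fn": "servo_tool", "kwargs": {
  "motion": [
    [0,0,2,0,0,0,255],
    [0,0,2,0,0,0,255],
    [0,0,2,0,0,0,255],
    [0,0,2,0,0,0,255],
    [0,0,0,0,0,0,255]
  ]
}}

```text
time: 9.05
tcp_pos: [570.2, 91.1, 253.4]
tool_rot: [[-0.872, 0.265, 0.411], [0.242, 0.964, -0.109], [-0.425, 0.004, -0.905]]
wrist_force: [-0.3, 0.4, -1.0]
finger_gap: 20.7
```

```bash
python3 -c "
from fk import *
go([569,90.8,220],rotj(-15.4,25,-1))
a=snap('side','s3')['pixels'];b=snap('top','t3')['pixels']
z=lambda im,x,y,w,h,k:cv2.resize(im[y:y+h,x:x+w,::-1],None,fx=k,fy=k,interpolation=0)
cv2.imwrite('pics/z3.png',np.hstack([z(a,245,205,100,120,4),z(b,220,180,100,120,4)]))"
```

```text
d cm [-0.12 -0.03 -3.34] rotvec [-0.18  0.21 -0.02] tcp [570.17  91.07 253.35] F [-0.31  0.39 -0.97] t 9.05 j [ 0.04  0.24  1.81 -0.2   0.68 -1.13]
```

View pics/z3.png

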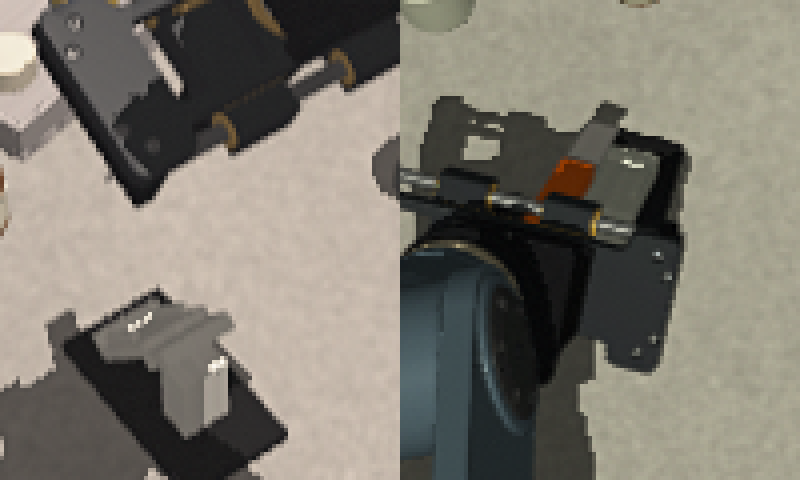

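Emit:
{"fn": "servo_tool", "kwargs": {
  "motion": [
    [0,0,0.5,2.65,9.65,0,255],
    [0,0,0.5,2.65,9.65,0,255],
    [0,0,0.5,2.65,9.65,0,255],
    [0,0,0.5,2.65,9.65,0,255],
    [0,0,0,0,0,0,255]
  ]
}}

```text
time: 9.78
tcp_pos: [571.1, 89.4, 267.3]
tool_rot: [[-0.929, 0.269, -0.254], [0.259, 0.963, 0.071], [0.263, 0.0, -0.965]]
wrist_force: [0.6, -0.3, -1.1]
finger_gap: 20.4
```

```bash
cat >> fk.py <<'E'
Rg=np.array([[-0.874,.266,.406],[.242,.964,-.11],[-.421,.002,-.907]]); pg=np.array([569.1,90.8,110.9])
E0=np.array([547.5,96.5,143.5]); z0=-rot(-15.4,40)[:,2]
tip_t=Rg.T@(E0-160*z0-pg); z_t=Rg.T@z0; E_t=Rg.T@(E0-pg)
def tip(s=None):
    s=s or state(); R=np.array(s['tool_rot']); return s['tcp_pos']+R@tip_t, R@z_t, s['tcp_pos']+R@E_t
E
python3 -c "
from fk import *
go([453.7,-302,270],rotj(-40,-15,-1)); print(tip_t,tip())
snap('side','s4');snap('top','t4')"
```

```text
d cm [-11.74 -39.14   0.27] rotvec [ -0.13  -0.24 -24.41] tcp [571.05  89.44 267.34] F [ 0.55 -0.26 -1.1 ] t 9.775 j [-0.07  0.52  1.25  0.05  1.64 -1.37]
[-35.14  -0.38 115.46] (array([574.31,  88.15, 146.7 ]), array([0., 0., 1.]), array([574.81,  88.19, 306.65]))
```

View pics/s4.png

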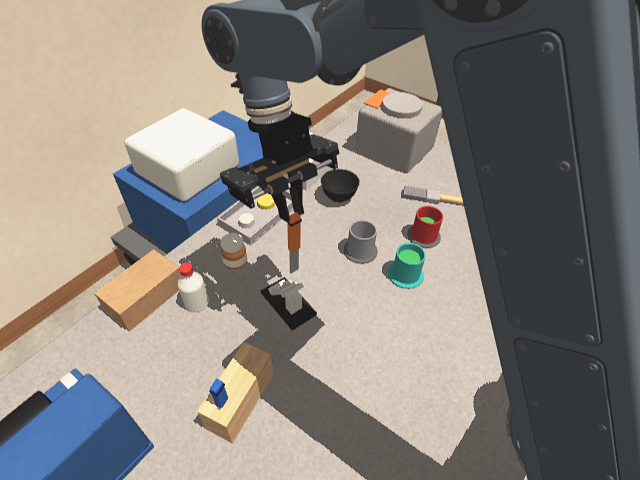

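```bash
python3 -c "
from fk import *
c=load('s4'); t,z,e=tip(); print(proj(c,t),proj(c,t+70*z),proj(c,t+115*z))
im=c['pixels'][200:285,265:325,::-1]; k=9
im=cv2.resize(im,None,fx=k*.75,fy=k*.75,interpolation=0)
for p,col in ((t,(255,0,255)),(t+70*z,(255,255,0))):
  u,v=proj(c,p); cv2.circle(im,(int((u+.5-265)*6.75),int((v+.5-200)*6.75)),4,col,1)
cv2.imwrite('pics/z4.png',im)
"
```

```text
[296.32 273.3 ] [295.58 250.42] [295.05 234.17]
```

View pics/z4.png

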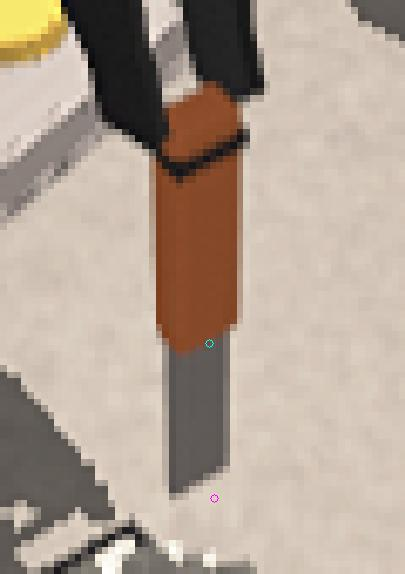

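```bash
python3 -c "
from fk import *
c=load('t4'); t,z,e=tip(); print(proj(c,t),proj(c,t+70*z),proj(c,e))
im=c['pixels'][200:280,230:330,::-1]; k=7
im=cv2.resize(im,None,fx=k,fy=k,interpolation=0)
for p,col in ((t,(255,0,255)),(t+70*z,(255,255,0)),(e,(0,255,0))):
  u,v=proj(c,p); cv2.circle(im,(int((u+.5-230)*k),int((v+.5-200)*k)),4,col,1)
cv2.imwrite('pics/z4.png',im)
"
```

```text
[264.51 237.48] [261.3 232. ] [256.65 224.08]
```

View pics/z4.png

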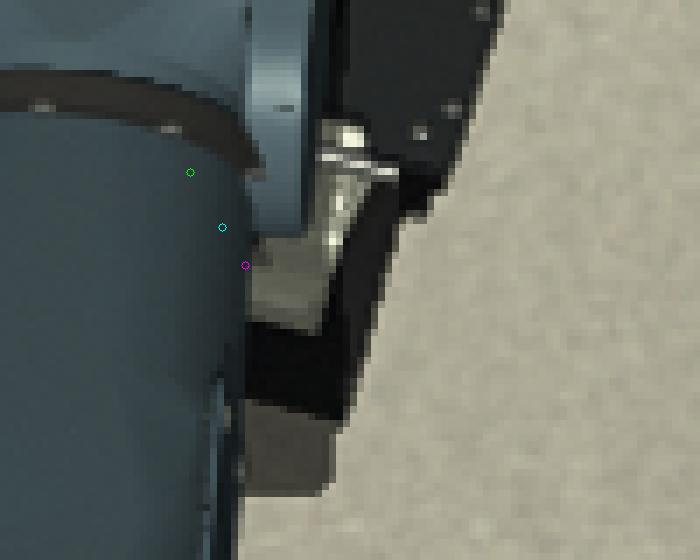

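```bash
python3 -c "
from fk import *
c=load('t3'); R=np.array([[-0.872,0.265,0.411],[0.242,0.964,-0.109],[-0.425,0.004,-0.905]]); t,z,e=tip(dict(tool_rot=R,tcp_pos=np.array([570.17,91.07,253.35])))
x=np.cross([.266,.964,0],z)
k=14;x0,y0=340-90,200
im=c['pixels'][200:240,250:300,::-1]
im=cv2.resize(im,None,fx=k,fy=k,interpolation=0)
print(t,proj(c,t))
y=np.array([.266,.964,0])
for p,col in ((t,(255,0,255)),(t+10*y,(255,0,255)),(t-10*y,(255,0,255)),(t+70*z+11*y+7*x,(255,255,0)),(t+70*z-11*y+7*x,(255,255,0)),(e,(0,255,0))):
  u,v=proj(c,p); cv2.circle(im,(int((u+.5-250)*k),int((v+.5-200)*k)),4,col,1)
cv2.imwrite('pics/z4.png',im)
"
```

```text
[648.16  69.61 163.79] [271.59 206.76]
```

View pics/z4.png

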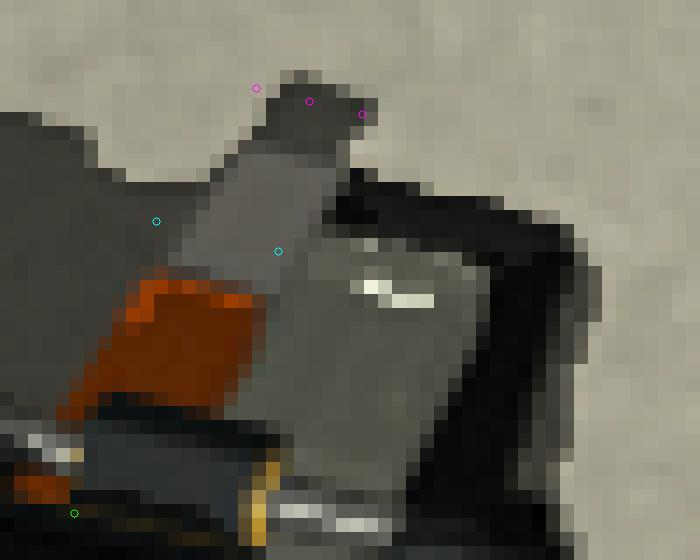

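```bash
python3 -c "
from fk import *
c=load('s4'); t,z,e=tip(); y=np.array([.266,.964,0]);x=np.array([.964,-.266,0])
k=10;x0,y0=270,208
im=cv2.resize(c['pixels'][y0:y0+68,x0:x0+60,::-1],None,fx=k,fy=k,interpolation=0)
def quad(p,a,b,col):
  q=[proj(c,p+i*a*y+j*b*x) for i,j in((1,1),(1,-1),(-1,-1),(-1,1))]
  cv2.polylines(im,[np.int32([((u+.5-x0)*k,(v+.5-y0)*k) for u,v in q])],True,col,1)
quad(t,10,1.5,(255,0,255));quad(t+70*z,11,7,(255,255,0));quad(e,11,7,(0,255,0))
cv2.imwrite('pics/z4.png',im)
"
```

```text
(no output)
```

View pics/z4.png

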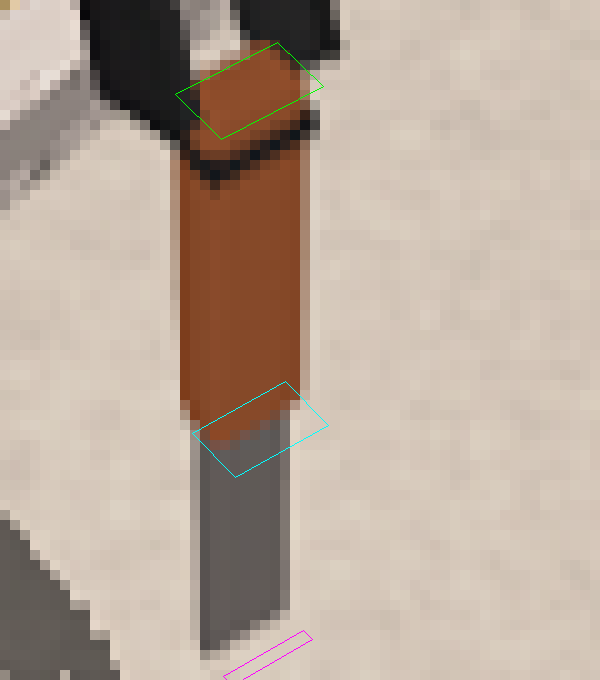

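```bash
cat > fit.py <<'E'
from fk import *
def geo(st,q):
    # q: offset in spatula-ish tool coords, delta about tool y
    R=np.array(st['tool_rot']); p=st['tcp_pos']
    Rd=Ro.from_rotvec([0,np.radians(q[3]),0])
    z=R@Rd.apply(z_t); y=R[:,1]; x=np.cross(y,z)
    e=p+R@(E_t)+q[0]*x+q[1]*y+q[2]*z
    return e,x,y,z
ST3=dict(tool_rot=[[-0.872,0.265,0.411],[0.242,0.964,-0.109],[-0.425,0.004,-0.905]],tcp_pos=np.array([570.17,91.07,253.35]))
ST4=dict(tool_rot=[[-0.929,0.269,-0.254],[0.259,0.963,0.071],[0.263,0.0,-0.965]],tcp_pos=np.array([571.05,89.44,267.34]))
if __name__=='__main__':
    t3,s4=load('t3'),load('s4')
    f4=lambda u,v:np.array([270+u/10-.5,208+v/10-.5]); f3=lambda u,v:np.array([250+u/14-.5,200+v/14-.5])
    # (view,state,(x,y,z local from end),pixel)
    O=[(s4,ST4,(-7,11,-90),f4(219,443)),(s4,ST4,(0,10,-160),f4(203,655)),(s4,ST4,(0,-10,-160),f4(288,613)),(s4,ST4,(-7,-11,-90),f4(302,405)),
       (t3,ST3,(7,11,-90),f3(150,268)),(t3,ST3,(7,-11,-90),f3(265,295))]
    def r(q):
        o=[]
        for c,st,l,px in O:
            e,x,y,z=geo(st,q); o+=list(proj(c,e+l[0]*x+l[1]*y+l[2]*z)-px)
        return o
    e,x,y,z=geo(ST4,[0,0,0,0]);print(x,y,z)
    g=least_squares(r,[0,0,0,0]);print(g.x,np.array(g.fun).reshape(-1,2))
    g=least_squares(lambda q:r([*q,0]),[0,0,0]);print(g.x,np.array(g.fun).reshape(-1,2))
E
python3 fit.py
```

```text
[ 0.96 -0.27 -0.  ] [0.27 0.96 0.  ] [0. 0. 1.]
[-3.87  2.43  9.32 -1.52] [[ 0.25  0.9 ]
 [ 0.72 -0.26]
 [ 0.32 -0.69]
 [ 1.43 -0.5 ]
 [-1.58 -1.22]
 [-1.05 -1.01]]
[-1.32  2.61  9.77] [[ 0.03  0.57]
 [ 1.06  0.08]
 [ 0.66 -0.35]
 [ 1.22 -0.83]
 [-1.67 -1.32]
 [-1.14 -1.12]]
```

Emit:
{"fn": "servo_tool", "kwargs": {
  "motion": [
    [-0.5,-2,0,0,0,0,255],
    [-1.2,-4,0,0,0,0,255],
    [-1.5,-5,0,0,0,0,255],
    [-1.5,-5,0,0,0,0,255],
    [-1.5,-5,0,0,0,0,255]
  ]
}}

```text
time: 10.5
tcp_pos: [504.8, -120.7, 272.0]
tool_rot: [[-0.931, 0.266, -0.25], [0.257, 0.964, 0.069], [0.259, 0.0, -0.966]]
wrist_force: [-0.1, -1.0, -0.6]
finger_gap: 20.5
```

Emit:
{"fn": "servo_tool", "kwargs": {
  "motion": [
    [-1.5,-5,0,0,0,0,255],
    [-1.5,-5,0,0,0,0,255],
    [-1.2,-4.5,0,0,0,0,255],
    [-0.9,-3,0,0,0,0,255],
    [0,0,0,0,0,0,255]
  ]
}}

```text
time: 11.12
tcp_pos: [453.9, -296.0, 271.8]
tool_rot: [[-0.93, 0.27, -0.25], [0.261, 0.963, 0.07], [0.26, -0.0, -0.966]]
wrist_force: [0.2, 0.2, -0.7]
finger_gap: 20.8
```

```bash
python3 -c "
from fk import *
go([454.9,-306.7,267],rotj(-15.4,-15,-1))
c=snap('side','s5');d=snap('top','t5')
z=lambda im,x,y,w,h,k:cv2.resize(im[y:y+h,x:x+w,::-1],None,fx=k,fy=k,interpolation=0)
cv2.imwrite('pics/z5.png',np.hstack([z(c['pixels'],385,110,80,140,4),z(d['pixels'],375,240,80,140,4)]))
"
```

```text
d cm [ 0.1  -1.07 -0.48] rotvec [ 0.01 -0.06  0.27] tcp [ 453.89 -295.97  271.75] F [ 0.23  0.18 -0.69] t 11.125 j [-0.71  0.46  1.34 -0.11  1.59 -2.  ]
```

View pics/z5.png

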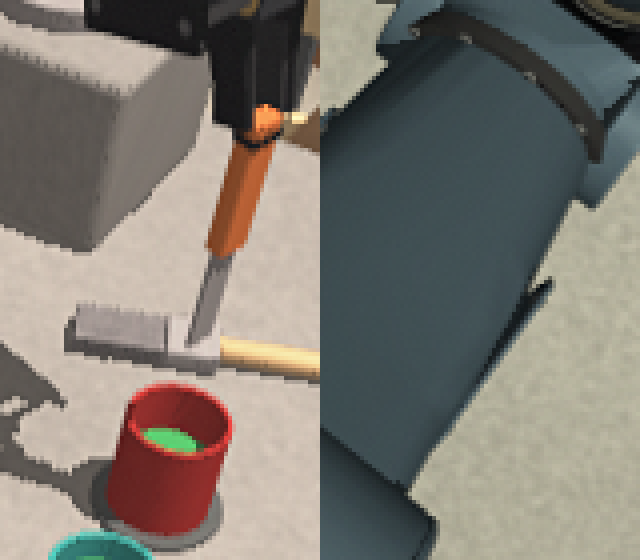

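Emit:
{"fn": "servo_tool", "kwargs": {
  "motion": [
    [0.1,-1.1,-0.3,0,0,0.2,255],
    [0,0,-1.6,0,0,0,255],
    [0,0,-1.6,0,0,0,255],
    [0,0,-1.6,0,0,0,255],
    [0,0,0,0,0,0,255]
  ]
}}

```text
time: 11.85
tcp_pos: [456.1, -304.0, 217.7]
tool_rot: [[-0.93, 0.263, -0.255], [0.253, 0.965, 0.073], [0.265, 0.003, -0.964]]
wrist_force: [-0.1, 0.3, -0.6]
finger_gap: 20.4
```

```bash
python3 -c "
from fk import *
go([454.9,-306.7,205],rotj(-15.4,-15,-1))
c=snap('side','s6'); t,z,e=tip(); print(t,proj(c,t),proj(c,t+[-.6,2.8,9]),'rimc',proj(c,[457.5,-305.2,80]))
x0,y0,k=385,150,8
im=cv2.resize(c['pixels'][y0:y0+75,x0:x0+80,::-1],None,fx=k,fy=k,interpolation=0)
for p in (t+[-.6,2.8,9],[457.5,-305.2,80]):
  u,v=proj(c,p); cv2.circle(im,(int((u+.5-x0)*k),int((v+.5-y0)*k)),4,(255,0,255),1)
cv2.imwrite('pics/z6.png',im)
"
```

```text
d cm [-0.12 -0.27 -1.27] rotvec [-0.29 -0.31 -0.15] tcp [ 456.09 -303.98  217.73] F [-0.08  0.3  -0.63] t 11.85 j [-0.72  0.52  1.38 -0.11  1.48 -2.  ]
[ 459.99 -305.62   98.17] [430.27 209.28] [430.72 207.35] rimc [429.6  215.02]
```

View pics/z6.png

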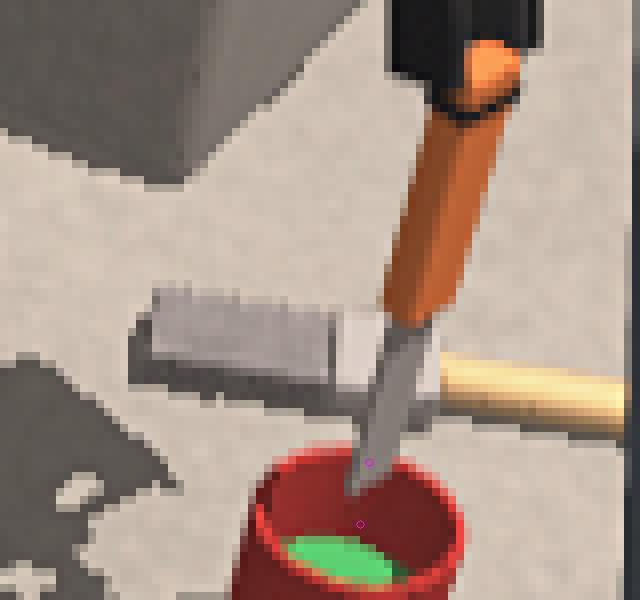

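```bash
python3 -c "
from fk import *
go([454.9,-306.7,205],rotj(-15.4,-15,-1))
c=snap('side','s7'); t,z,e=tip(); print(t,z,proj(c,t),'rimc',proj(c,[457.5,-305.2,80]))
go([454.9,-306.7,205],rotj(-15.4,-15,-1))
x0,y0,k=385,150,8
im=cv2.resize(c['pixels'][y0:y0+75,x0:x0+80,::-1],None,fx=k,fy=k,interpolation=0)
for p in (t,t+70*z,[457.5,-305.2,80]):
  u,v=proj(c,p); cv2.circle(im,(int((u+.5-x0)*k),int((v+.5-y0)*k)),4,(255,0,255),1)
cv2.imwrite('pics/z7.png',im)
"
```

```text
d cm [-0.17 -0.21 -1.38] rotvec [-0.19 -0.22 -0.15] tcp [ 456.64 -304.6   218.81] F [ 0.15  0.   -0.68] t 11.9 j [-0.72  0.52  1.38 -0.11  1.48 -2.  ]
[ 460.66 -306.31   98.98] [ 0. -0.  1.] [430.22 208.78] rimc [429.6  215.02]
d cm [-0.22 -0.16 -1.46] rotvec [-0.11 -0.13 -0.14] tcp [ 457.13 -305.12  219.62] F [ 0.15  0.5  -0.22] t 11.95 j [-0.72  0.52  1.38 -0.11  1.48 -2.  ]
```

View pics/z7.png

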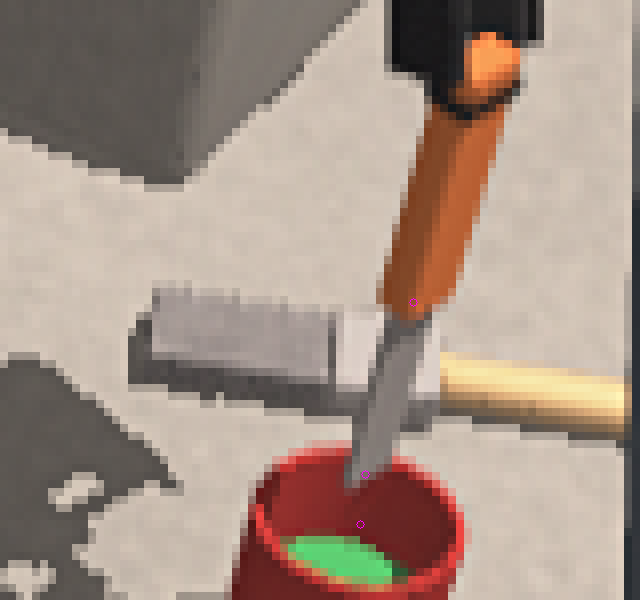

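```bash
python3 -c "
from fk import *
s=load('side0');t=load('top0')
for z in (32,42,52,62): print(z,proj(s,[473.8,-327.9,z]),proj(t,[457.5,-305.2-28,z]),proj(t,[457.5,-305.2+28,z]))
go([454.9,-306.7,205],rotj(-15.4,-15,-1))"
```

```text
32 [424.31 220.72] [424.26 282.7 ] [403.78 283.22]
42 [425.05 218.03] [424.89 282.31] [404.28 282.82]
52 [425.8  215.31] [425.54 281.9 ] [404.79 282.42]
62 [426.56 212.55] [426.19 281.5 ] [405.3  282.02]
d cm [-0.22 -0.16 -1.46] rotvec [-0.11 -0.13 -0.14] tcp [ 457.13 -305.12  219.62] F [ 0.15  0.5  -0.22] t 11.95 j [-0.72  0.52  1.38 -0.11  1.48 -2.  ]
```

Emit:
{"fn": "servo_tool", "kwargs": {
  "motion": [
    [-0.3,0.1,0,0,0,0,255],
    [0,0,-1,0,0,0,255],
    [0,0,-0.7,0,0,0,255],
    [0,0,0,0,0,0,255],
    [0,0,0,0,0,0,255]
  ]
}}

```text
time: 12.58
tcp_pos: [454.2, -304.3, 202.9]
tool_rot: [[-0.931, 0.263, -0.251], [0.254, 0.965, 0.07], [0.261, 0.001, -0.965]]
wrist_force: [-0.1, 0.6, -1.3]
finger_gap: 20.6
```

```bash
python3 -c "
from fk import *
print(tip()[0]);go([454.9,-306.7,205],rotj(-15.4,-15,-1))"
```

```text
[ 457.77 -305.52   82.26]
d cm [ 0.07 -0.24  0.21] rotvec [-0.09 -0.1  -0.13] tcp [ 454.17 -304.28  202.9 ] F [-0.05  0.57 -1.26] t 12.575 j [-0.72  0.53  1.41 -0.12  1.44 -2.  ]
```

Emit:
{"fn": "servo_tool", "kwargs": {
  "motion": [
    [0,0,-0.7,0,0,0,255],
    [0,0,-0.7,0,0,0,255],
    [0,0,-0.4,0,0,0,255],
    [0,0,0,0,0,0,255],
    [0,0,0,0,0,0,255]
  ]
}}

```text
time: 13.2
tcp_pos: [454.2, -304.3, 185.0]
tool_rot: [[-0.931, 0.263, -0.251], [0.254, 0.965, 0.07], [0.261, 0.001, -0.965]]
wrist_force: [0.5, -0.2, -0.1]
finger_gap: 20.8
```

Emit:
{"fn": "servo_tool", "kwargs": {
  "motion": [
    [0,0,-0.2,0,0,0,255],
    [0,0,-0.2,0,0,0,255],
    [0,0,0,0,0,0,255]
  ]
}}

```text
time: 13.58
tcp_pos: [454.0, -304.1, 180.7]
tool_rot: [[-0.931, 0.263, -0.252], [0.254, 0.965, 0.07], [0.261, 0.001, -0.965]]
wrist_force: [0.5, 0.5, -0.7]
finger_gap: 20.7
```

Emit:
{"fn": "servo_tool", "kwargs": {
  "motion": [
    [0,0,-0.2,0,0,0,255],
    [0,0,0,0,0,0,255],
    [0,0,0,0,0,0,255]
  ]
}}

```text
time: 13.95
tcp_pos: [454.1, -304.2, 178.9]
tool_rot: [[-0.931, 0.263, -0.251], [0.254, 0.965, 0.07], [0.261, 0.001, -0.965]]
wrist_force: [0.2, 0.1, -1.2]
finger_gap: 20.6
```

Tip is at about z=58 with no contact yet, and the image puts the pad near 45. I'm stepping down with force readings.

Emit:
{"fn": "servo_tool", "kwargs": {
  "motion": [
    [0,0,-0.2,0,0,0,255],
    [0,0,-0.2,0,0,0,255],
    [0,0,0,0,0,0,255],
    [0,0,0,0,0,0,255]
  ]
}}

```text
time: 14.45
tcp_pos: [454.1, -304.2, 174.9]
tool_rot: [[-0.931, 0.263, -0.251], [0.254, 0.965, 0.07], [0.261, 0.001, -0.965]]
wrist_force: [-1.2, -0.1, -1.1]
finger_gap: 20.0
```

Emit:
{"fn": "servo_tool", "kwargs": {
  "motion": [
    [0,0,-0.2,0,0,0,255],
    [0,0,-0.1,0,0,0,255],
    [0,0,0,0,0,0,255],
    [0,0,0,0,0,0,255]
  ]
}}

```text
time: 14.95
tcp_pos: [454.1, -304.2, 171.9]
tool_rot: [[-0.931, 0.263, -0.251], [0.254, 0.965, 0.07], [0.261, 0.001, -0.965]]
wrist_force: [0.2, 0.2, -0.3]
finger_gap: 20.6
```

Emit:
{"fn": "servo_tool", "kwargs": {
  "motion": [
    [0,0,-0.2,0,0,0,255],
    [0,0,0,0,0,0,255],
    [0,0,0,0,0,0,255]
  ]
}}

```text
time: 15.32
tcp_pos: [454.1, -304.2, 169.9]
tool_rot: [[-0.931, 0.263, -0.251], [0.254, 0.965, 0.07], [0.261, 0.001, -0.965]]
wrist_force: [0.7, 0.2, -1.8]
finger_gap: 20.3
```

Emit:
{"fn": "servo_tool", "kwargs": {
  "motion": [
    [0,0,-0.2,0,0,0,255],
    [0,0,0,0,0,0,255],
    [0,0,0,0,0,0,255]
  ]
}}

```text
time: 15.7
tcp_pos: [454.1, -304.2, 167.9]
tool_rot: [[-0.931, 0.263, -0.251], [0.254, 0.965, 0.07], [0.261, 0.001, -0.965]]
wrist_force: [0.8, 0.2, -1.2]
finger_gap: 20.9
```

Tip is at about z=47 and still free. I'm continuing in 1.5–2 mm steps.

Emit:
{"fn": "servo_tool", "kwargs": {
  "motion": [
    [0,0,-0.2,0,0,0,255],
    [0,0,0,0,0,0,255],
    [0,0,0,0,0,0,255]
  ]
}}

```text
time: 16.08
tcp_pos: [454.1, -304.2, 165.9]
tool_rot: [[-0.931, 0.263, -0.251], [0.254, 0.965, 0.07], [0.261, 0.001, -0.965]]
wrist_force: [0.2, 0.4, -1.2]
finger_gap: 20.8
```

Emit:
{"fn": "servo_tool", "kwargs": {
  "motion": [
    [0,0,-0.15,0,0,0,255],
    [0,0,0,0,0,0,255],
    [0,0,0,0,0,0,255]
  ]
}}

```text
time: 16.45
tcp_pos: [454.1, -304.2, 164.4]
tool_rot: [[-0.931, 0.263, -0.251], [0.254, 0.965, 0.07], [0.261, 0.001, -0.965]]
wrist_force: [-0.1, -0.9, 0.4]
finger_gap: 20.6
```

Emit:
{"fn": "servo_tool", "kwargs": {
  "motion": [
    [0,0,-0.1,0,0,0,255],
    [0,0,0,0,0,0,255],
    [0,0,0,0,0,0,255]
  ]
}}

```text
time: 16.82
tcp_pos: [454.1, -304.2, 163.5]
tool_rot: [[-0.931, 0.263, -0.251], [0.254, 0.965, 0.07], [0.261, 0.001, -0.965]]
wrist_force: [-0.8, -0.9, 0.2]
finger_gap: 20.3
```

Emit:
{"fn": "servo_tool", "kwargs": {
  "motion": [
    [0,0,-0.1,0,0,0,255],
    [0,0,0,0,0,0,255],
    [0,0,0,0,0,0,255]
  ]
}}

```text
time: 17.2
tcp_pos: [454.1, -304.2, 162.5]
tool_rot: [[-0.931, 0.263, -0.251], [0.254, 0.965, 0.07], [0.261, 0.001, -0.965]]
wrist_force: [0.8, -0.5, -0.0]
finger_gap: 20.7
```

Emit:
{"fn": "servo_tool", "kwargs": {
  "motion": [
    [0,0,-0.1,0,0,0,255],
    [0,0,0,0,0,0,255],
    [0,0,0,0,0,0,255]
  ]
}}

```text
time: 17.58
tcp_pos: [454.1, -304.2, 161.5]
tool_rot: [[-0.931, 0.263, -0.251], [0.254, 0.965, 0.07], [0.261, 0.001, -0.965]]
wrist_force: [-0.2, -0.2, 0.5]
finger_gap: 20.4
```

Emit:
{"fn": "servo_tool", "kwargs": {
  "motion": [
    [0,0,-0.1,0,0,0,255],
    [0,0,0,0,0,0,255],
    [0,0,0,0,0,0,255]
  ]
}}

```text
time: 17.95
tcp_pos: [454.1, -304.2, 160.5]
tool_rot: [[-0.931, 0.263, -0.251], [0.254, 0.965, 0.07], [0.261, 0.001, -0.965]]
wrist_force: [-0.2, -0.9, 1.2]
finger_gap: 20.6
```

Emit:
{"fn": "servo_tool", "kwargs": {
  "motion": [
    [0,0,-0.1,0,0,0,255],
    [0,0,0,0,0,0,255],
    [0,0,0,0,0,0,255]
  ]
}}

```text
time: 18.32
tcp_pos: [454.1, -304.2, 159.5]
tool_rot: [[-0.931, 0.263, -0.251], [0.254, 0.965, 0.07], [0.261, 0.001, -0.965]]
wrist_force: [0.5, 1.0, 2.9]
finger_gap: 20.4
```

Emit:
{"fn": "servo_tool", "kwargs": {
  "motion": [
    [0,0,-0.1,0,0,0,255],
    [0,0,0,0,0,0,255],
    [0,0,0,0,0,0,255]
  ]
}}

```text
time: 18.7
tcp_pos: [454.1, -304.2, 158.5]
tool_rot: [[-0.931, 0.263, -0.251], [0.254, 0.965, 0.07], [0.261, 0.001, -0.965]]
wrist_force: [0.6, 0.2, 2.6]
finger_gap: 20.8
```

Emit:
{"fn": "servo_tool", "kwargs": {
  "motion": [
    [0,0,0,0,0,0,255],
    [0,0,0,0,0,0,255],
    [0,0,0,0,0,0,255]
  ]
}}

```text
time: 19.08
tcp_pos: [454.1, -304.2, 158.4]
tool_rot: [[-0.931, 0.263, -0.251], [0.254, 0.965, 0.07], [0.261, 0.001, -0.965]]
wrist_force: [-1.0, -0.9, 3.4]
finger_gap: 20.5
```

```bash
python3 -c "
from fk import *
print(tip());snap('side','s8');print(state()['wrist_force'],state()['torque'])
im=load('s8')['pixels']; cv2.imwrite('pics/z8.png',cv2.resize(im[130:260,380:480,::-1],None,fx=6,fy=4.5,interpolation=0)[:, :])"
```

```text
(array([ 457.71, -305.45,   37.8 ]), array([0., 0., 1.]), array([ 457.77, -305.45,  197.75]))
[-1.82  0.29  2.69] [ 0.06 -0.12  0.01]
```

View pics/z8.png

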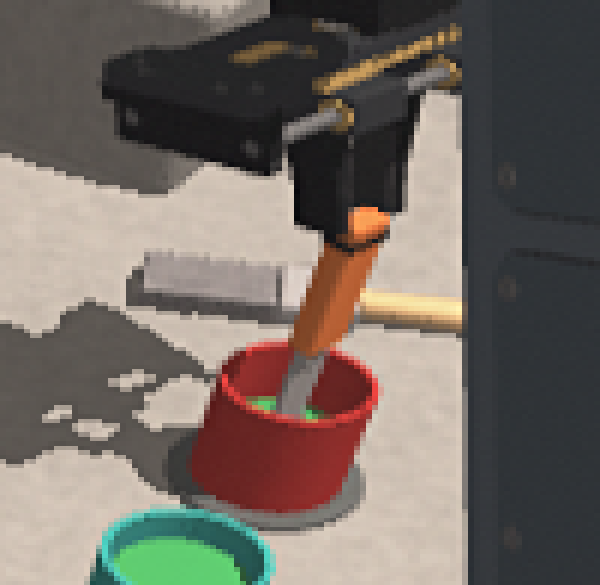

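Contact was about 3.5–4 N (reading +3 against a −0.9 baseline), held for over 0.7 s. The tip is central in the red pot in the picture. Now I lift out.

Emit:
{"fn": "servo_tool", "kwargs": {
  "motion": [
    [0,0,0.5,0,0,0,255],
    [0,0,1.5,0,0,0,255],
    [0,0,2,0,0,0,255],
    [0,0,2.5,0,0,0,255],
    [0,0,2.5,0,0,0,255]
  ]
}}

```text
time: 19.75
tcp_pos: [454.1, -304.0, 249.6]
tool_rot: [[-0.931, 0.263, -0.251], [0.254, 0.965, 0.07], [0.261, 0.001, -0.965]]
wrist_force: [-0.4, 0.2, -1.0]
finger_gap: 20.5
```

Emit:
{"fn": "servo_tool", "kwargs": {
  "motion": [
    [0,1,2,0,0,2,255],
    [0.8,4,1,0,0,2,255],
    [0.8,5,0,0,0,2,255],
    [0.8,5,0,0,0,2,255],
    [0.8,5,0,0,0,2,255]
  ]
}}

```text
time: 20.38
tcp_pos: [485.8, -101.8, 278.8]
tool_rot: [[-0.962, 0.089, -0.26], [0.086, 0.996, 0.025], [0.261, 0.002, -0.965]]
wrist_force: [0.5, -1.0, -0.6]
finger_gap: 20.3
```

Emit:
{"fn": "servo_tool", "kwargs": {
  "motion": [
    [0.8,5,0,0,0,2,255],
    [0.8,5,0,0,0,2,255],
    [0.8,5,0,0,0,2,255],
    [0.8,5,0,0,0,2,255],
    [0.8,5,0,0,0,2,255]
  ]
}}

```text
time: 21.0
tcp_pos: [525.4, 148.1, 278.8]
tool_rot: [[-0.962, -0.085, -0.26], [-0.083, 0.996, -0.021], [0.261, 0.001, -0.965]]
wrist_force: [0.7, -0.1, -1.6]
finger_gap: 20.3
```

Emit:
{"fn": "servo_tool", "kwargs": {
  "motion": [
    [0.8,5,0,0,0,2,255],
    [0.6,4,0,0,0,2,255],
    [0.4,2,0,0,0,2,255],
    [0,0,0,0,0,0,255],
    [0,0,0,0,0,0,255]
  ]
}}

```text
time: 21.62
tcp_pos: [543.8, 254.4, 278.4]
tool_rot: [[-0.948, -0.185, -0.257], [-0.179, 0.983, -0.048], [0.262, 0.0, -0.965]]
wrist_force: [0.2, -0.0, -1.1]
finger_gap: 20.5
```

```bash
python3 -c "
from fk import *
R=rotj(11.5,-15,-1); T=np.array([543,272,150])-R@tip_t; print(T,tip()); go(T,R)"
```

```text
[538.95 271.57 270.62] (array([547.53, 254.73, 157.79]), array([0., 0., 1.]), array([547.71, 254.95, 317.74]))
d cm [-0.49  1.72 -0.78] rotvec [ 0.03 -0.18  0.83] tcp [543.85 254.41 278.43] F [ 0.18 -0.02 -1.13] t 21.625 j [ 0.24  0.55  1.16  0.02  1.7  -1.51]
```

Emit:
{"fn": "servo_tool", "kwargs": {
  "motion": [
    [-0.25,0.9,-0.5,0,0,0.4,255],
    [-0.25,0.8,-1,0,-0.2,0.4,255],
    [0,0,-2,0,0,0,255],
    [0,0,-2,0,0,0,255],
    [0,0,0,0,0,0,255]
  ]
}}

```text
time: 22.25
tcp_pos: [537.3, 272.4, 221.3]
tool_rot: [[-0.945, -0.2, -0.257], [-0.193, 0.98, -0.052], [0.263, 0.0, -0.965]]
wrist_force: [-1.1, 0.1, -1.4]
finger_gap: 20.4
```

Emit:
{"fn": "servo_tool", "kwargs": {
  "motion": [
    [0,0,0,0,0,0,255],
    [0,0,0,0,0,0,255],
    [0,0,0,0,0,0,255]
  ]
}}

```text
time: 22.62
tcp_pos: [539.5, 273.0, 224.2]
tool_rot: [[-0.947, -0.2, -0.251], [-0.193, 0.98, -0.051], [0.256, 0.001, -0.967]]
wrist_force: [-0.7, 0.8, -0.1]
finger_gap: 20.3
```

```bash
cat > look.py <<'E'
from fk import *
import sys
n=sys.argv[1]
R=rotj(11.5,-15,-1)
c=snap('side','s'+n); t,z,e=tip(); print('tip',t,z); go(np.array([543,272,95])-R@tip_t,R)
x0,y0,k=205,285,7
im=cv2.resize(c['pixels'][y0:y0+85,x0:x0+95,::-1],None,fx=k,fy=k,interpolation=0)
y=np.array(state()['tool_rot'])[:,1]
for p,col in ((t+10*y,(255,0,255)),(t-10*y,(255,0,255)),(t+70*z,(255,0,255)),([543,272,85],(255,255,0))):
  u,v=proj(c,p); cv2.circle(im,(int((u+.5-x0)*k),int((v+.5-y0)*k)),4,col,1)
cv2.imwrite(f'pics/z{n}.png',im)
E
python3 look.py 9
```

```text
tip [543.75 273.47 103.43] [-0. -0.  1.]
d cm [-0.05 -0.13 -0.84] rotvec [-0.06  0.14 -0.03] tcp [539.42 272.91 224.04] F [ 0.42  0.65 -0.77] t 22.675 j [ 0.27  0.59  1.22  0.02  1.58 -1.5 ]
```

View pics/z9.png

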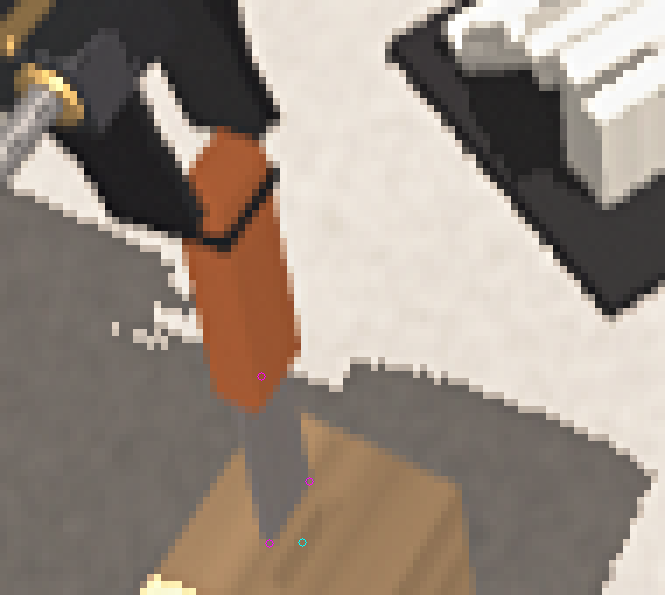

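The blade-end corners are at about (243,362) and (249,354) in the side image, within 1 px of the prediction. I'm correcting by 1 mm and descending.

Emit:
{"fn": "servo_tool", "kwargs": {
  "motion": [
    [-0.08,-0.14,-0.5,0,0,0,255],
    [0,0,-0.5,0,0,0,255],
    [0,0,0,0,0,0,255],
    [0,0,0,0,0,0,255],
    [0,0,0,0,0,0,255]
  ]
}}

```text
time: 23.3
tcp_pos: [538.4, 271.5, 213.5]
tool_rot: [[-0.947, -0.2, -0.252], [-0.193, 0.98, -0.051], [0.257, 0.0, -0.966]]
wrist_force: [-0.3, 0.4, -0.6]
finger_gap: 20.4
```

Emit:
{"fn": "servo_tool", "kwargs": {
  "motion": [
    [0,0,-0.3,0,0,0,255],
    [0,0,-0.2,0,0,0,255],
    [0,0,0,0,0,0,255],
    [0,0,0,0,0,0,255]
  ]
}}

```text
time: 23.8
tcp_pos: [538.3, 271.4, 208.4]
tool_rot: [[-0.947, -0.2, -0.253], [-0.193, 0.98, -0.051], [0.258, 0.0, -0.966]]
wrist_force: [-0.6, -0.4, -1.4]
finger_gap: 20.6
```

```bash
python3 look.py 10
```

```text
tip [542.53 271.99  87.81] [-0.  0.  1.]
d cm [0.06 0.01 0.72] rotvec [-0.04  0.07 -0.03] tcp [538.34 271.46 208.43] F [-1.16 -0.47 -0.9 ] t 23.85 j [ 0.27  0.61  1.25  0.02  1.55 -1.5 ]
```

View pics/z10.png

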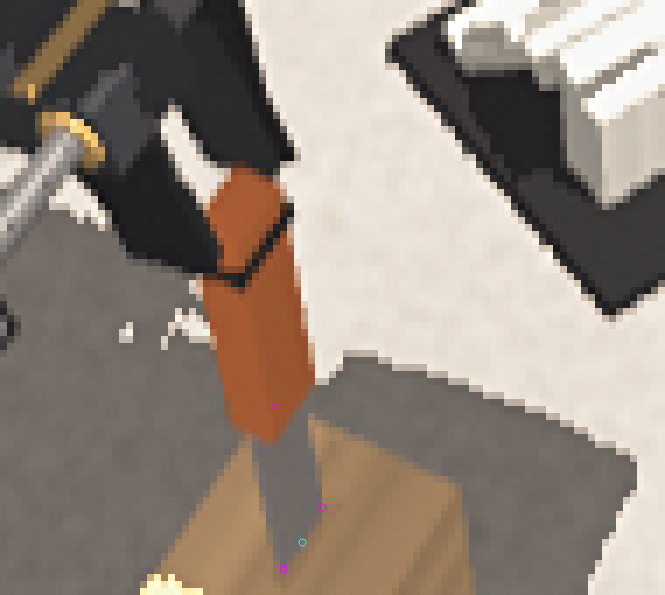

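The blade edge sits directly over the slot. I'm descending slowly and watching the force.

Emit:
{"fn": "servo_tool", "kwargs": {
  "motion": [
    [0,0,-0.3,0,0,0,255],
    [0,0,-0.2,0,0,0,255],
    [0,0,0,0,0,0,255],
    [0,0,0,0,0,0,255]
  ]
}}

```text
time: 24.35
tcp_pos: [538.3, 271.4, 203.4]
tool_rot: [[-0.947, -0.2, -0.252], [-0.193, 0.98, -0.051], [0.258, 0.0, -0.966]]
wrist_force: [-1.2, 1.0, -0.6]
finger_gap: 20.1
```

Emit:
{"fn": "servo_tool", "kwargs": {
  "motion": [
    [0,0,-0.3,0,0,0,255],
    [0,0,-0.2,0,0,0,255],
    [0,0,0,0,0,0,255],
    [0,0,0,0,0,0,255]
  ]
}}

```text
time: 24.85
tcp_pos: [538.3, 271.4, 198.4]
tool_rot: [[-0.947, -0.2, -0.252], [-0.193, 0.98, -0.051], [0.258, 0.0, -0.966]]
wrist_force: [0.8, 0.5, -0.9]
finger_gap: 20.3
```

```bash
python3 look.py 11; python3 -c "
from h import *;print(state()['torque'])"
```

```text
tip [542.54 271.93  77.83] [-0.  0.  1.]
d cm [0.06 0.02 1.72] rotvec [-0.04  0.07 -0.03] tcp [538.35 271.41 198.45] F [-0.26  1.03 -0.41] t 24.9 j [ 0.27  0.61  1.26  0.02  1.53 -1.5 ]
[ 0.2  -0.33 -0.01]
```

View pics/z11.png

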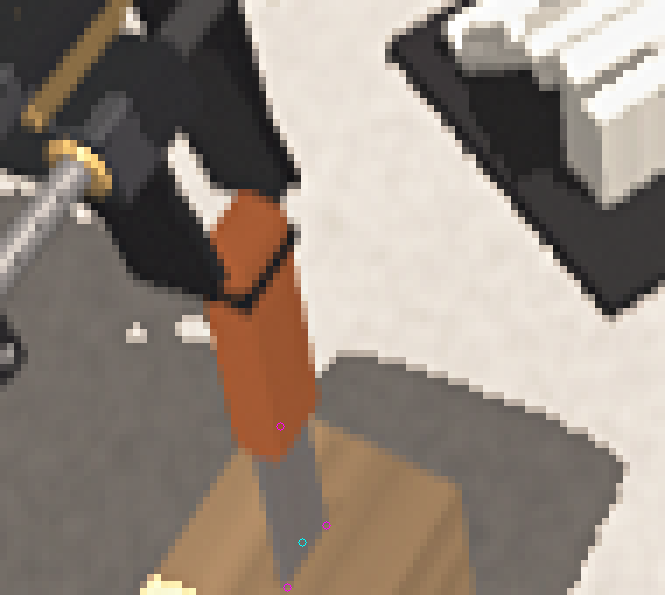

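Emit:
{"fn": "servo_tool", "kwargs": {
  "motion": [
    [0,0,-0.3,0,0,0,255],
    [0,0,-0.3,0,0,0,255],
    [0,0,0,0,0,0,255],
    [0,0,0,0,0,0,255]
  ]
}}

```text
time: 25.4
tcp_pos: [538.3, 271.4, 192.4]
tool_rot: [[-0.947, -0.2, -0.253], [-0.193, 0.98, -0.051], [0.258, 0.0, -0.966]]
wrist_force: [-0.1, 0.8, -1.0]
finger_gap: 20.7
```

```bash
python3 look.py 12; python3 -c "
from h import *;print(state()['torque'])"
```

```text
tip [542.56 271.94  71.83] [-0.  0.  1.]
d cm [0.06 0.01 2.32] rotvec [-0.04  0.07 -0.03] tcp [538.36 271.42 192.45] F [ 1.01 -0.04 -0.7 ] t 25.45 j [ 0.27  0.62  1.26  0.02  1.52 -1.5 ]
[ 0.16 -0.33  0.03]
```

View pics/z12.png

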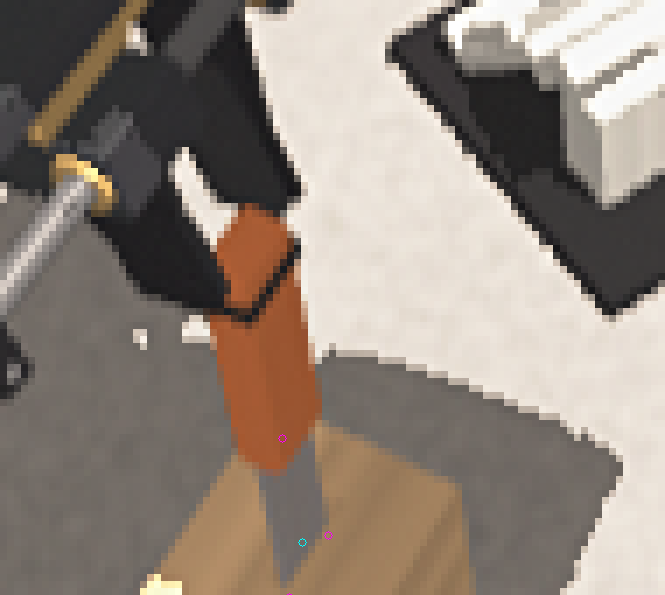

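The visible blade is shortening at the mouth and there is no contact force, so it is in the slot. I'm continuing down.

Emit:
{"fn": "servo_tool", "kwargs": {
  "motion": [
    [0,0,-0.4,0,0,0,255],
    [0,0,-0.4,0,0,0,255],
    [0,0,-0.4,0,0,0,255],
    [0,0,-0.3,0,0,0,255],
    [0,0,0,0,0,0,255]
  ]
}}

```text
time: 26.08
tcp_pos: [538.1, 271.4, 177.0]
tool_rot: [[-0.947, -0.2, -0.253], [-0.193, 0.98, -0.051], [0.258, 0.0, -0.966]]
wrist_force: [0.2, 0.1, -0.6]
finger_gap: 20.8
```

Emit:
{"fn": "servo_tool", "kwargs": {
  "motion": [
    [0,0,-0.4,0,0,0,255],
    [0,0,-0.4,0,0,0,255],
    [0,0,-0.4,0,0,0,255],
    [0,0,-0.3,0,0,0,255],
    [0,0,0,0,0,0,255]
  ]
}}

```text
time: 26.7
tcp_pos: [538.1, 271.4, 162.1]
tool_rot: [[-0.947, -0.2, -0.253], [-0.193, 0.98, -0.051], [0.258, 0.0, -0.966]]
wrist_force: [0.1, 0.0, -0.4]
finger_gap: 20.6
```

Emit:
{"fn": "servo_tool", "kwargs": {
  "motion": [
    [0,0,-0.4,0,0,0,255],
    [0,0,-0.4,0,0,0,255],
    [0,0,-0.4,0,0,0,255],
    [0,0,0,0,0,0,255],
    [0,0,0,0,0,0,255]
  ]
}}

```text
time: 27.32
tcp_pos: [538.4, 271.4, 150.4]
tool_rot: [[-0.947, -0.2, -0.252], [-0.193, 0.98, -0.051], [0.257, 0.0, -0.966]]
wrist_force: [-0.0, -0.3, -1.3]
finger_gap: 20.7
```

```bash
python3 look.py 13; python3 -c "
from h import *;print(state()['torque'])"
```

```text
tip [542.63 271.97  29.9 ] [-0.  0.  1.]
d cm [0.05 0.01 6.51] rotvec [-0.04  0.08 -0.03] tcp [538.41 271.45 150.51] F [ 0.22 -0.79 -1.  ] t 27.375 j [ 0.27  0.66  1.3   0.02  1.44 -1.51]
[ 0.15 -0.35  0.02]
```

View pics/z13.png

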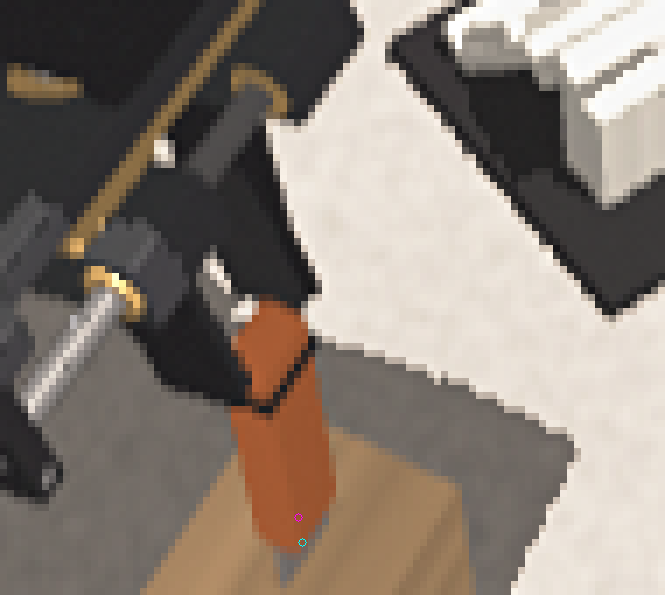

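Emit:
{"fn": "servo_tool", "kwargs": {
  "motion": [
    [0,0,-0.3,0,0,0,255],
    [0,0,-0.3,0,0,0,255],
    [0,0,-0.3,0,0,0,255],
    [0,0,0,0,0,0,255],
    [0,0,0,0,0,0,255]
  ]
}}

```text
time: 28.0
tcp_pos: [538.3, 271.4, 141.4]
tool_rot: [[-0.947, -0.2, -0.252], [-0.193, 0.98, -0.051], [0.258, 0.0, -0.966]]
wrist_force: [0.7, 0.2, -1.0]
finger_gap: 20.8
```

Emit:
{"fn": "servo_tool", "kwargs": {
  "motion": [
    [0,0,-0.2,0,0,0,255],
    [0,0,0,0,0,0,255],
    [0,0,0,0,0,0,255]
  ]
}}

```text
time: 28.38
tcp_pos: [538.3, 271.4, 139.4]
tool_rot: [[-0.947, -0.2, -0.252], [-0.193, 0.98, -0.051], [0.258, 0.0, -0.966]]
wrist_force: [0.2, 0.4, -1.3]
finger_gap: 20.4
```

Emit:
{"fn": "servo_tool", "kwargs": {
  "motion": [
    [0,0,-0.1,0,0,0,255],
    [0,0,0,0,0,0,255],
    [0,0,0,0,0,0,255]
  ]
}}

```text
time: 28.75
tcp_pos: [538.3, 271.4, 138.4]
tool_rot: [[-0.947, -0.2, -0.252], [-0.193, 0.98, -0.051], [0.258, 0.0, -0.966]]
wrist_force: [0.4, 0.8, -0.3]
finger_gap: 20.3
```

```bash
python3 look.py 14; python3 -c "
from h import *;print(state()['torque'])"
```

```text
tip [542.51 271.92  17.8 ] [-0.  0.  1.]
d cm [0.06 0.02 7.72] rotvec [-0.04  0.07 -0.03] tcp [538.32 271.4  138.42] F [ 0.72 -0.12 -1.04] t 28.8 j [ 0.27  0.68  1.31  0.02  1.41 -1.51]
[ 0.08 -0.36  0.02]
```

View pics/z14.png

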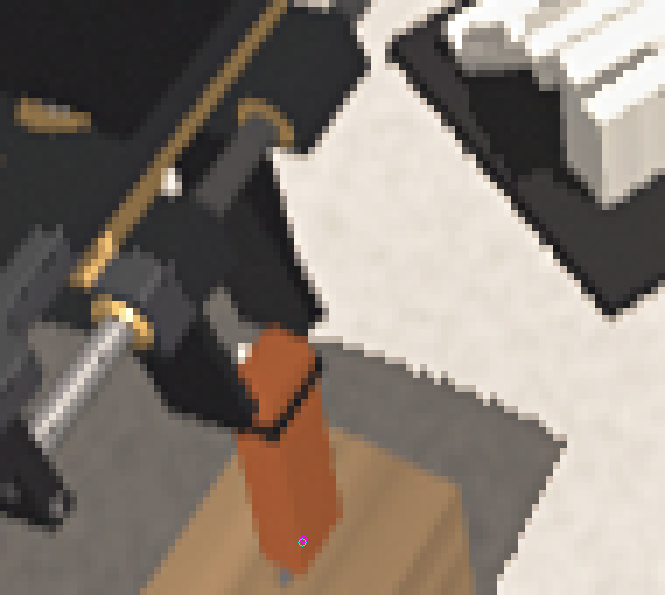

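Roughly 3–5 mm is left. I'm stepping 1 mm at a time until the block pushes back.

Emit:
{"fn": "servo_tool", "kwargs": {
  "motion": [
    [0,0,-0.1,0,0,0,255],
    [0,0,-0.1,0,0,0,255],
    [0,0,0,0,0,0,255],
    [0,0,0,0,0,0,255]
  ]
}}

```text
time: 29.3
tcp_pos: [538.3, 271.4, 136.4]
tool_rot: [[-0.947, -0.2, -0.252], [-0.193, 0.98, -0.051], [0.258, 0.0, -0.966]]
wrist_force: [-0.5, -0.1, -0.6]
finger_gap: 20.8
```

Emit:
{"fn": "servo_tool", "kwargs": {
  "motion": [
    [0,0,-0.1,0,0,0,255],
    [0,0,0,0,0,0,255],
    [0,0,0,0,0,0,255]
  ]
}}

```text
time: 29.68
tcp_pos: [538.3, 271.4, 135.4]
tool_rot: [[-0.947, -0.2, -0.252], [-0.193, 0.98, -0.051], [0.258, 0.0, -0.966]]
wrist_force: [0.2, -0.7, -1.7]
finger_gap: 20.0
```

Emit:
{"fn": "servo_tool", "kwargs": {
  "motion": [
    [0,0,-0.05,0,0,0,255],
    [0,0,0,0,0,0,255],
    [0,0,0,0,0,0,255]
  ]
}}

```text
time: 30.05
tcp_pos: [538.3, 271.4, 134.9]
tool_rot: [[-0.947, -0.2, -0.252], [-0.193, 0.98, -0.051], [0.258, 0.0, -0.966]]
wrist_force: [0.3, -0.4, -1.4]
finger_gap: 20.6
```

Emit:
{"fn": "servo_tool", "kwargs": {
  "motion": [
    [0,0,-0.05,0,0,0,255],
    [0,0,0,0,0,0,255],
    [0,0,0,0,0,0,255]
  ]
}}

```text
time: 30.42
tcp_pos: [538.3, 271.4, 134.5]
tool_rot: [[-0.947, -0.2, -0.252], [-0.193, 0.98, -0.051], [0.257, 0.0, -0.966]]
wrist_force: [0.8, 1.0, -0.6]
finger_gap: 21.0
```

Emit:
{"fn": "servo_tool", "kwargs": {
  "motion": [
    [0,0,-0.05,0,0,0,255],
    [0,0,0,0,0,0,255],
    [0,0,0,0,0,0,255]
  ]
}}

```text
time: 30.8
tcp_pos: [538.6, 271.5, 134.4]
tool_rot: [[-0.947, -0.2, -0.252], [-0.193, 0.98, -0.051], [0.257, 0.001, -0.966]]
wrist_force: [0.9, 0.7, 3.0]
finger_gap: 20.5
```

Emit:
{"fn": "servo_tool", "kwargs": {
  "motion": [
    [0,0,-0.05,0,0,0,255],
    [0,0,0,0,0,0,255],
    [0,0,0,0,0,0,255]
  ]
}}

```text
time: 31.18
tcp_pos: [538.8, 271.6, 134.3]
tool_rot: [[-0.947, -0.2, -0.251], [-0.193, 0.98, -0.051], [0.256, 0.001, -0.967]]
wrist_force: [-0.0, -0.1, 5.7]
finger_gap: 20.8
```

```bash
python3 look.py 15
```

```text
tip [543.11 272.19  13.7 ] [-0. -0.  1.]
d cm [ 0.02 -0.01  8.13] rotvec [-0.07  0.14 -0.03] tcp [538.77 271.62 134.31] F [0.01 0.93 4.9 ] t 31.225 j [ 0.27  0.68  1.32  0.02  1.4  -1.51]
```

View pics/z15.png

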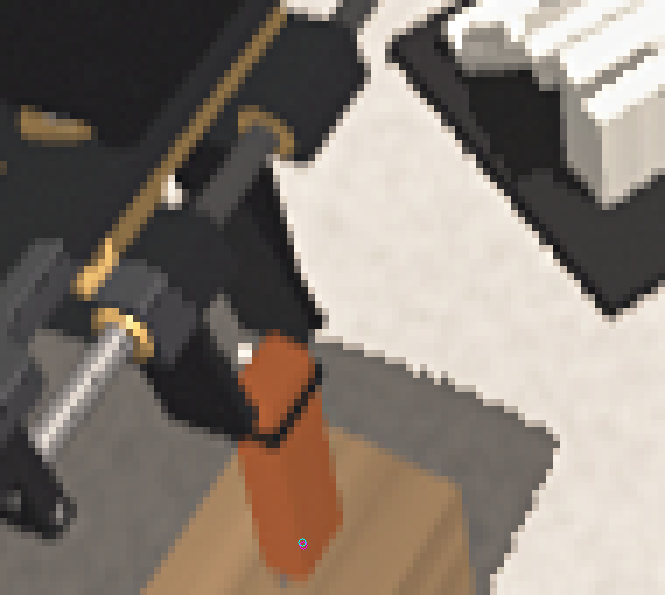

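The handle is seated at the expected height, with about 6 N push-back. I'm opening partly to stay clear of the scraper, then retreating along the tool axis.

Emit:
{"fn": "servo_tool", "kwargs": {
  "motion": [
    [0,0,0.05,0,0,0,255],
    [0,0,0,0,0,0,130],
    [0,0,0,0,0,0,130],
    [0,0,0,0,0,0,130],
    [0,0,0,0,0,0,130]
  ]
}}

```text
time: 31.85
tcp_pos: [538.1, 271.4, 133.5]
tool_rot: [[-0.947, -0.2, -0.253], [-0.193, 0.98, -0.051], [0.258, 0.0, -0.966]]
wrist_force: [-0.1, -0.0, 0.5]
finger_gap: 41.6
```

Emit:
{"fn": "servo_tool", "kwargs": {
  "motion": [
    [0,0,0,0,0,0,130],
    [0,0,0,0,0,0,130]
  ]
}}

```text
time: 32.1
tcp_pos: [538.3, 271.4, 133.9]
tool_rot: [[-0.947, -0.2, -0.253], [-0.193, 0.98, -0.051], [0.258, 0.0, -0.966]]
wrist_force: [-0.5, -0.4, 0.0]
finger_gap: 42.2
```

```bash
python3 look.py 16
```

```text
tip [542.49 271.91  13.29] [-0.  0.  1.]
d cm [0.07 0.02 8.17] rotvec [-0.04  0.07 -0.03] tcp [538.3  271.4  133.91] F [-0.2   0.22 -0.45] t 32.15 j [ 0.27  0.68  1.32  0.02  1.4  -1.51]
```

View pics/z16.png

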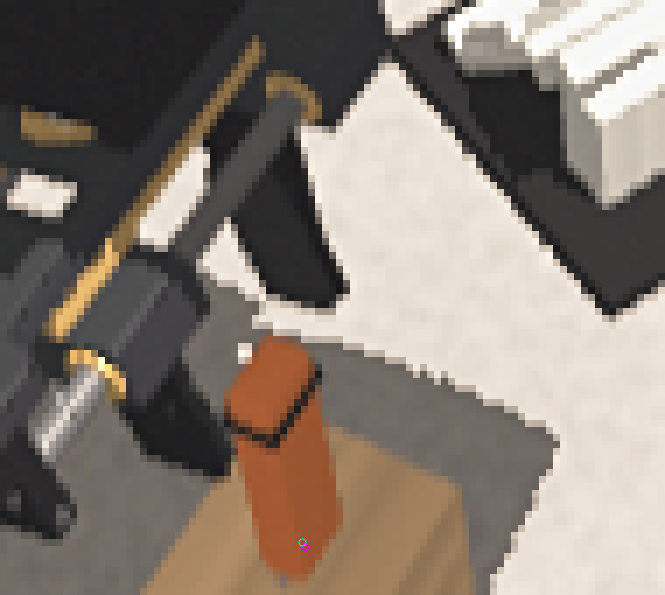

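Released: the handle is standing free with both fingers clear. Now I retreat.

Emit:
{"fn": "servo_tool", "kwargs": {
  "motion": [
    [0.25,0.05,0.97,0,0,0,130],
    [0.37,0.07,1.45,0,0,0,130],
    [0.5,0.1,1.95,0,0,0,130],
    [0.5,0.1,1.95,0,0,0,130],
    [0.5,0.1,1.95,0,0,0,130]
  ]
}}

```text
time: 32.78
tcp_pos: [560.3, 275.8, 218.7]
tool_rot: [[-0.947, -0.2, -0.251], [-0.193, 0.98, -0.051], [0.256, 0.001, -0.967]]
wrist_force: [0.3, -0.3, 0.1]
finger_gap: 42.8
```

Emit:
{"fn": "servo_tool", "kwargs": {
  "motion": [
    [0,0,3,0,0,0,130],
    [0,-2,4,0,0,0,130],
    [-1,-4,3,0,0,0,130],
    [-1,-5,0,0,0,0,130],
    [-1,-5,0,0,0,0,130]
  ]
}}

```text
time: 33.4
tcp_pos: [529.8, 114.3, 318.6]
tool_rot: [[-0.948, -0.201, -0.249], [-0.194, 0.98, -0.051], [0.254, -0.0, -0.967]]
wrist_force: [0.7, -0.8, 0.2]
finger_gap: 42.6
```

Emit:
{"fn": "servo_tool", "kwargs": {
  "motion": [
    [-1,-5,0,0,0,0,130],
    [-1,-5,0,0,0,0,130],
    [-1,-5,0,0,0,0,130],
    [0,-3,0,0,0,0,130],
    [0,0,0,0,0,0,130]
  ]
}}

```text
time: 34.02
tcp_pos: [499.9, -66.3, 317.8]
tool_rot: [[-0.948, -0.196, -0.251], [-0.189, 0.981, -0.051], [0.256, -0.001, -0.967]]
wrist_force: [-0.3, 0.8, -0.4]
finger_gap: 42.9
```

```bash
python3 -c "
from fk import *
c=snap('side','s17');d=snap('top','t17')
z=lambda im,x,y,w,h,k:cv2.resize(im[y:y+h,x:x+w,::-1],None,fx=k,fy=k,interpolation=0)
cv2.imwrite('pics/z17.png',np.hstack([z(c['pixels'],190,300,90,140,4),z(d['pixels'],145,200,100,140,4)]))
print(state()['wrist_force'],state()['time'],state()['tcp_pos'])
# moved things: difference of start / end images in object boxes
t0=load('top0')['pixels'].astype(int)
for n,(a,b,x,y) in dict(flask=(205,155,245,190),jar=(262,150,295,185),bowl=(380,160,432,208),brush=(440,230,492,305)).items():
  df=np.abs(t0[b:y,a:x]-d['pixels'][b:y,a:x].astype(int)).max(2); print(n,(df>60).mean())
"
```

```text
[ 0.41 -0.1   0.6 ] 34.125 [499.78 -64.06 317.41]
flask 0.0
jar 0.5818181818181818
bowl 0.0
brush 0.0020512820512820513
```

View pics/z17.png

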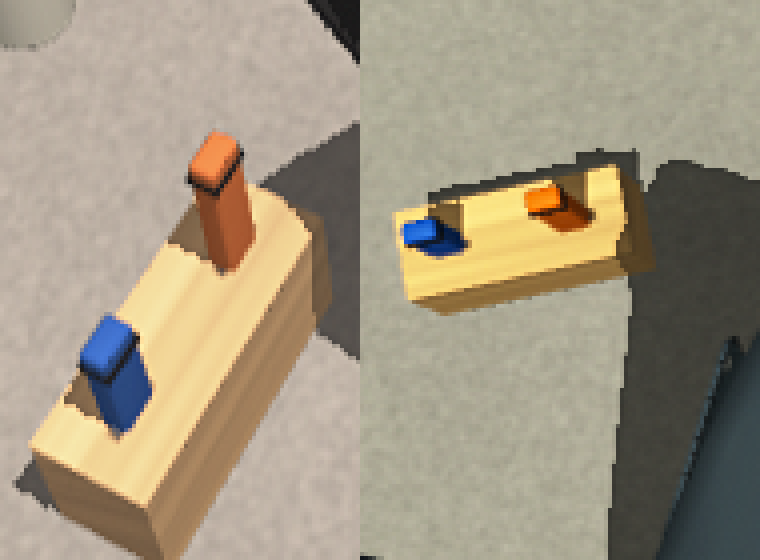

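View pics/t17.png

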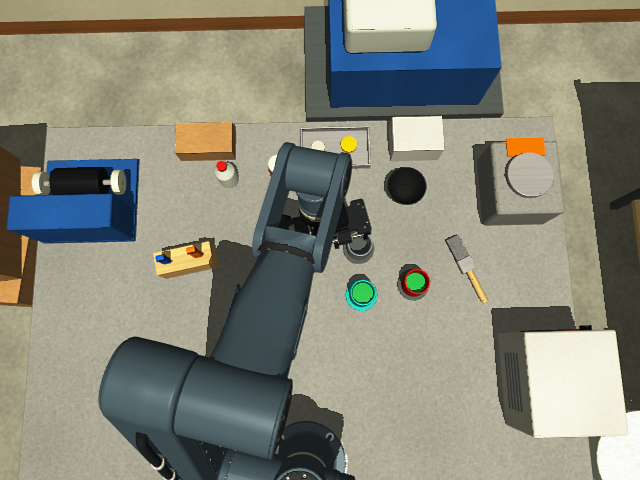

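The spatula stands upright and seated in the free slot, with its handle at about (193,252) in the top view. Scraper, bottle, bowl and brush are unchanged. The jar is only hidden by the arm in the top view, so I'll check it in the side view and hand in.

```bash
python3 -c "
from h import *
a=load('side0')['pixels'].astype(int);b=load('s17')['pixels'].astype(int)
for n,(x0,y0,x1,y1) in dict(jar=(218,230,250,270),scraper=(205,375,232,412)).items():
  df=np.abs(a[y0:y1,x0:x1]-b[y0:y1,x0:x1]).max(2); print(n,(df>60).mean())
print(hand_in())"
```

```text
jar 0.13828125
scraper 0.0
the job is handed in; nothing more can be done
None
```

```bash
python3 -c "
from h import *
z=lambda im:cv2.resize(im[210:290,200:270,::-1],None,fx=5,fy=5,interpolation=0)
cv2.imwrite('pics/jar.png',np.hstack([z(load('side0')['pixels']),z(load('s17')['pixels'])]))"
```

```text
(no output)
```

View pics/jar.png

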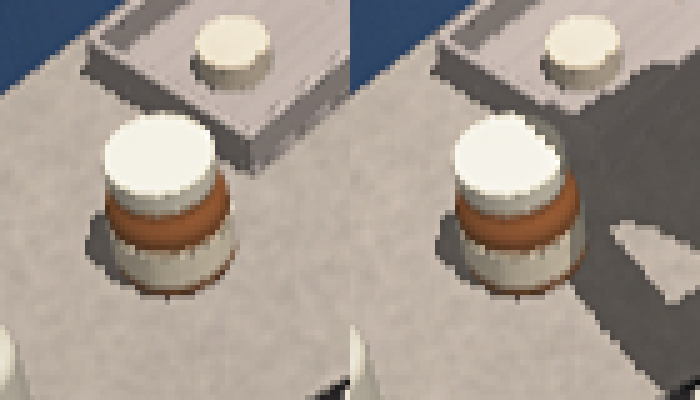

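I handed the job in at about 34 s. By my last checks the spatula is pressed, placed and released as asked, but `hand_in()` gives no verdict.

**What I did:**
- **Pick-up:** I gripped the spatula across its width, because a grasp in line with the handle would have passed joint 4's limit. I then lifted it straight off the rest and turned it upright.
- **Pad press:** I pressed the tip on the pad at about 3.5–4 N for over 0.7 s. It was within 1 mm of my estimate of the red pot's axis, with the tip about 42 mm below the rim.
- **Slot:** I lowered the blade slowly into the free slot until the block pushed back at about 6 N, then opened the gripper and retreated.

**Last checks:**
- **Spatula:** it stands upright with its handle on the block's top. Just before release the estimated tip was about 71 mm below the slot's mouth and within 1 mm of its centre.
- **Other things:** the scraper, bottle, bowl and brush show no change against the first images. The jar was hidden by the arm in the top view, and its changed pixels in the side view turned out to be only the arm's shadow.
- **Robot:** the wrist force is back to noise level and the gripper is well clear of everything.

**Where readings disagreed:** one check partway through put the tip about 9 mm higher than expected. The arm was still settling when that picture was taken. Pictures taken later, at the pot and the slot, agreed with the original estimate to about 1 pixel.

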